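# Re-rack circuit boards by size beside the fan

## Robot

A 7-joint arm with a two-finger parallel gripper is mounted at the origin on the work surface. World frame = base frame: x ahead of the robot, y to its left, z up, the work surface at z = 0. Lengths are in m, angles in rad, forces in N, time in s.
With the tool pointing down it reaches from about 0.4 to 0.875 m from the base axis. Payload 19.3 kg.
Tool frame: the origin (TCP) lies at the very end of the fingers, on their centre line; the grasp point (between the pads) lies 19 mm behind it; z points along the fingers, y is the direction in which the jaws open and shut (so a half turn about z gives the same grasp; the last joint's range is limited). The gripper opens to 85 mm and grips with 20 to 120 N. Pads are 22 mm wide; open, the fingers measure 114 mm over their backs; the gripper's body (76 mm by 85 mm) begins 54 mm behind the grasp point. The pads swing forward as they close: fully open they stand 13 mm farther back than shut.
Start: joints at [-1.318, 0.521, -0.036, 1.599, 0.021, 1.021, -0.113], TCP at [0.198, 0.593, 0.231] pointing down, gripper open.
Joint ranges: [-2.91, 2.91], [-0.3, 2.13], [-1.5, 1.42], [0.17, 2.43], [-1.26, 4.41], [0.16, 1.93], [-2.52, 2.52]. Speed limits (rad/s): [1.89, 1.89, 2.39, 2.39, 3.01, 3.01, 3.01].

## Interface

Orientations are given as [roll, pitch, yaw] about the fixed x, y, z axes, in that order (R = Rz(yaw) Ry(pitch) Rx(roll)).
In Python, from workcell import bot gives the robot as it stands.
- The arm moves only by the tool apply_moves, never from a script. Its argument "commands" is a list of rows, each an object with "travel": the shift along the tool's x, y, z in m, a list of three; "twist": the turn, a rotation vector about the tool's x, y, z in degrees, a list of three; "claw": the finger opening in m, from 0 to 0.0854. A call has 1 to 10 rows; each row is the pose to reach, as a shift and turn from the pose commanded when the call began, along the tool's axes at that moment; what a row does not reach only later rows make up. A row lasts 1/10 s, in which the tool goes at most 50 mm and 8.59 degrees, less where a joint would pass 70% of its speed; a pose out of reach is approached as far as the arm can. A call with a gripper value outside its range is refused whole. The fingers move at their own pace and stop on an object; "force" is the grip in N (left out, the last holds). Time passes only in rows, so rows that repeat a pose let the fingers close. It gives the time, the measured TCP pose, the force and the opening at its end, in the units of the state.
- bot.observe(): the state, without advancing time (a new reading comes with each control period).
- bot.grab_frame(name): name is "scene" or "side" or "wrist"; returns a dict with "frame" (384x512x3 uint8, blue, green, red), "fx", "fy", "cx", "cy" (pixels), "dist" ([k1, k2, p1, p2, k3] as OpenCV has them; the pictures are not rectified), "pose" (4x4, takes a point from camera to world coordinates); the wrist camera has in their place "tool_from_camera" (4x4, takes a point from camera to tool coordinates, whose origin is the TCP and whose axes are the flange's). Camera axes: x right, y up, looking along -z (the intrinsics and any distortion apply to the point x, -y, -z); pixel columns grow to the right and rows downward; lengths in m; the calibration is good to about 2 mm. A picture is of the moment at which its call begins: read the wrist's pose just before it. There is no depth.
- bot.job_done(): hands the job in, once; it reports no verdict.
The state is a dict: "clock": time; "qpos": joint angles; "qd": joint speeds; "joint_efforts": joint torques, N m; "position": TCP position; "tool_rot": TCP orientation; "force": force on the tool from outside, world axes, zero at the start; "moment": the same for the moment, N m; "grip_width": finger opening in m.
Only numpy, scipy, OpenCV 4.12 (cv2) and the standard library are available. Lean on these libraries where they do the work, as an engineer would, in place of code of your own. Each camera call takes 0.05 s, during which the arm holds its last target.

## Task

Move the four upright circuit boards from the plywood tray into the aluminium rack, one to each bay, in order of length: the longest runs hottest and goes in the bay next to the black fan unit, and so on down to the shortest at the plain end block. Stand each one upright and flat on the bay's floor, square and centred across the rack; set them down gently, without dropping or tipping any.

Things in the scene. Friction and masses are not known exactly. Their poses are not given: they have to be found in the camera images.
- board122: Longest of four green circuit boards, upright on a black foot 122 mm long (own y), 30 thick (x), 18 high. Grip the grey pull bar on top, at mid-length: 14 mm thick (x), 40 long (y), 81 to 95 mm above the underside. Board 4 mm thick, parts on it up to 63 mm high, 5 mm off mid-plane. 95 mm tall, 0.13 to 0.38 kg, loose, alike from both sides. Origin: centre of underside, z up.
- board100: Second longest of four green circuit boards, upright on a black foot 100 mm long (own y), 30 thick (x), 18 high. Grip the grey pull bar on top, at mid-length: 14 mm thick (x), 40 long (y), 81 to 95 mm above the underside. Board 4 mm thick, parts on it up to 63 mm high, 5 mm off mid-plane. 95 mm tall, 0.13 to 0.38 kg, loose, alike from both sides. Origin: centre of underside, z up.
- board78: Third longest of four green circuit boards, upright on a black foot 78 mm long (own y), 30 thick (x), 18 high. Grip the grey pull bar on top, at mid-length: 14 mm thick (x), 40 long (y), 81 to 95 mm above the underside. Board 4 mm thick, parts on it up to 63 mm high, 5 mm off mid-plane. 95 mm tall, 0.13 to 0.38 kg, loose, alike from both sides. Origin: centre of underside, z up.
- board56: Shortest of four green circuit boards, upright on a black foot 56 mm long (own y), 30 thick (x), 18 high. Grip the grey pull bar on top, at mid-length: 14 mm thick (x), 40 long (y), 81 to 95 mm above the underside. Board 4 mm thick, parts on it up to 63 mm high, 5 mm off mid-plane. 95 mm tall, 0.13 to 0.38 kg, loose, alike from both sides. Origin: centre of underside, z up.
- tray: Plywood storage tray, 204 (own x) by 152 mm (y), fixed; the boards start in it, one to a bay in any order: four bays in a row along own x, centres at x = -75, -25, 25, 75 mm, each 46 (x) by 142 mm (y) inside; bay floor 6 mm, tops of fins and rims 20 mm above the origin. A board stands across its bay, its length along y. Origin: centre of the underside, on the table.
- rack: Aluminium rack with dark vent slits, 288 (own x) by 152 mm (y), fixed, left or right of the tray, empty at the start: four bays in a row along own x, centres at x = -75, -25, 25, 75 mm, each 46 (x) by 142 mm (y) inside; bay floor 6 mm, tops of fins and rims 20 mm above the origin. A board belongs across its bay, its length along y. At the two ends of the row sit the fan unit and the end block. Origin: centre of the underside, on the table.
- fan: Fan unit: black block 36 (x) by 130 (y) by 52 mm high with three round fan grilles on top, fixed on the rack at either end of the row of bays, at x = -126 or +126 mm of the rack; top 58 mm above the table. Origin: centre of the underside, 6 mm above the table.
- endblock: Plain low aluminium block 36 (x) by 130 (y) by 20 mm high, fixed at the rack's other end, opposite the fan unit, 126 mm from the rack's centre. Origin: centre of the underside, 6 mm above the table.
Not all that is in view belongs to the job. Leave any pink or red look-alike of the board78 alone.

How it is judged:
At the end, for the whole second after the job is handed in: From the fan unit on, the bays hold the 122, 100, 78 and 56 mm boards; each within 11 mm of its bay's centre along the rack and 20 mm across, foot on the floor within 3 mm, upright within 0.08 rad, square within 0.26 rad (either way round), released, at rest (((x of fan in the frame of rack above 0 m and x of board122 in the frame of rack between 0.064 and 0.086 m and x of board100 in the frame of rack between 0.014 and 0.036 m and x of board78 in the frame of rack between -0.036 and -0.014 m and x of board56 in the frame of rack between -0.086 and -0.064 m) or (x of fan in the frame of rack below 0 m and x of board122 in the frame of rack between -0.086 and -0.064 m and x of board100 in the frame of rack between -0.036 and -0.014 m and x of board78 in the frame of rack between 0.014 and 0.036 m and x of board56 in the frame of rack between 0.064 and 0.086 m)) and y of board122 in the frame of rack between -0.02 and 0.02 m and z of board122 in the frame of rack between 0.003 and 0.009 m and angle between each of board122, board100, board78, board56's own z axis and vertical below 0.08 rad and angle between the x axis of each of board122, board100, board78, board56 and the x axis of rack, either way round below 0.26 rad and linear speed of each of board122, board100, board78, board56 below 0.02 m/s and angular speed of each of board122, board100, board78, board56 below 0.2 rad/s and y of board100 in the frame of rack between -0.02 and 0.02 m and z of board100 in the frame of rack between 0.003 and 0.009 m and y of board78 in the frame of rack between -0.02 and 0.02 m and z of board78 in the frame of rack between 0.003 and 0.009 m and y of board56 in the frame of rack between -0.02 and 0.02 m and z of board56 in the frame of rack between 0.003 and 0.009 m); the robot touches nothing.
It fails at once if a board is tipped over (angle between any of board122, board100, board78, board56's own z axis and vertical above 0.6 rad).
It fails at once if a board is dropped (falls free of the fingers at over 0.7 m/s) ((linear speed of board122 above 0.7 m/s and contact force between the fingers and board122 below 0.05 N) or (linear speed of board100 above 0.7 m/s and contact force between the fingers and board100 below 0.05 N) or (linear speed of board78 above 0.7 m/s and contact force between the fingers and board78 below 0.05 N) or (linear speed of board56 above 0.7 m/s and contact force between the fingers and board56 below 0.05 N)).
It also fails if it takes over 117 s, if anything falls off the work surface, if the arm or the gripper's body presses on something with over 40 N, if the wrist force passes 120 N, or if a joint passes its speed limit or range.

## Working session

There is one attempt and no reset: what is moved stays moved. The work goes in short steps, Python scripts to look and compute and a tool call to move; the robot and the scene stay as the last step left them, time stands still between calls to the robot, and variables do not carry over. Pictures are saved under pics/ and viewed, and the job is handed in when it is done.

Besides the shell and the picture viewer there is one more tool, called after ">>>" as name(argument=value, ...) on one line, values as JSON. apply_moves: Moves the arm, as the interface text tells. Its arguments: {"type":"object","properties":{"commands":{"type":"array"},"force":{"type":"number"}},"required":["commands"]}

```bash
mkdir -p pics; ls; cat > h.py <<'E'
import numpy as np, cv2
from workcell import bot
from scipy.spatial.transform import Rotation as R
def snap(name,fn):
    s=bot.observe(); d=bot.grab_frame(name); cv2.imwrite(fn,d['frame'])
    import pickle; d['state']=s; pickle.dump(d,open(fn.replace('.png','.pkl'),'wb')); return d
def ray(d,px):
    K=np.array([[d['fx'],0,d['cx']],[0,d['fy'],d['cy']],[0,0,1.]])
    u=cv2.undistortPoints(np.array([[px]],float),K,np.array(d['dist'],float))[0,0]
    v=np.array([u[0],-u[1],-1.])
    T=campose(d); return T[:3,3],T[:3,:3]@v
def campose(d):
    if 'pose' in d: return np.array(d['pose'])
    s=d['state']; T=np.eye(4); T[:3,3]=s['position']; T[:3,:3]=R.from_euler('xyz',s['tool_rot']).as_matrix()
    return T@np.array(d['tool_from_camera'])
def hit(d,px,z):
    o,v=ray(d,px); return o+v*(z-o[2])/v[2]
def proj(d,P):
    T=np.linalg.inv(campose(d)); P=np.atleast_2d(P); c=P@T[:3,:3].T+T[:3,3]; c=c*[1,-1,-1]
    K=np.array([[d['fx'],0,d['cx']],[0,d['fy'],d['cy']],[0,0,1.]])
    return cv2.projectPoints(c,np.zeros(3),np.zeros(3),K,np.array(d['dist'],float))[0][:,0]
def load(fn):
    import pickle; return pickle.load(open(fn,'rb'))
E
python3 - <<'E'
from h import *
print(bot.observe())
for n in ['scene','side','wrist']:
    d=snap(n,f'pics/{n}0.png'); print(n,campose(d).round(3).tolist(),d['fx'],d['dist'])
E
```

```text
pics
{'clock': 0.0, 'qpos': array([-1.31819531,  0.52202588, -0.03631894,  1.59999493,  0.02122039,
        1.02110214, -0.11280752]), 'qd': array([-0.00143811,  0.00056704, -0.00027484, -0.00184269,  0.0009327 ,
       -0.00023694,  0.00069124]), 'joint_efforts': array([ 6.08799946e-04, -9.27097034e+01,  1.98023580e+00, -3.69919503e+01,
        1.78528775e-02,  8.21766676e-03, -4.49898678e-07]), 'position': array([0.19820399, 0.59238676, 0.23072313]), 'tool_rot': array([-3.14045253e+00,  1.03232729e-04,  2.81877730e+00]), 'force': array([-0.11185023, -0.17443295, -0.91349146]), 'moment': array([ 0.01342806, -0.0410326 ,  0.0185926 ]), 'grip_width': 0.08558010336068897}
scene [[-0.856, -0.276, 0.436, 0.857], [0.516, -0.449, 0.729, 0.538], [-0.006, 0.85, 0.527, 0.504], [0.0, 0.0, 0.0, 1.0]] 367.6727648899608 [-0.11763615  0.          0.          0.          0.        ]
side [[0.975, 0.165, -0.152, 0.37], [-0.223, 0.649, -0.728, -0.679], [-0.022, 0.743, 0.669, 0.59], [0.0, 0.0, 0.0, 1.0]] 357.4699561365328 [-0.1118845  0.         0.         0.         0.       ]
wrist [[0.317, -0.906, -0.281, 0.127], [0.948, 0.303, 0.095, 0.617], [-0.001, -0.297, 0.955, 0.373], [0.0, 0.0, 0.0, 1.0]] 317.94972767461644 [0.00311901 0.         0.         0.         0.        ]
```

View pics/scene0.png

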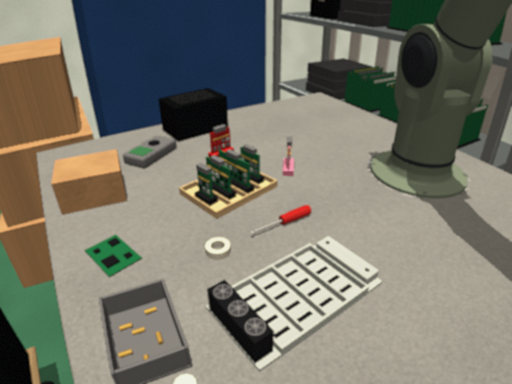

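View pics/side0.png

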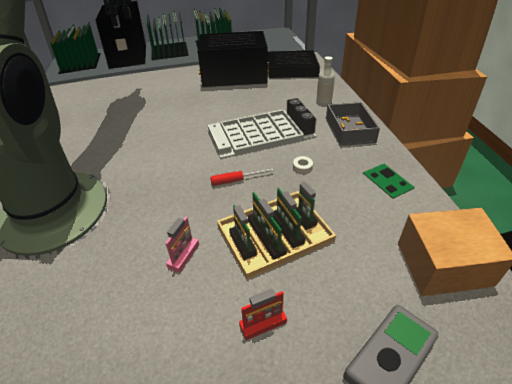

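View pics/wrist0.png

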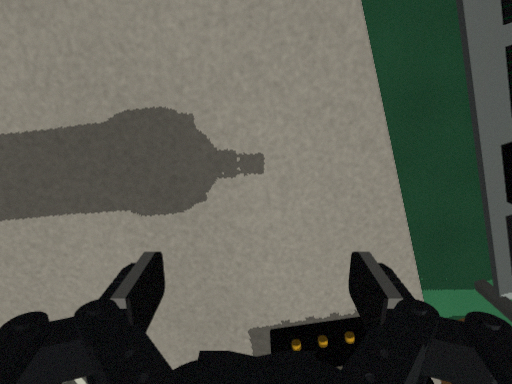

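```bash
python3 - <<'E'
from h import *
a=cv2.imread('pics/side0.png'); b=cv2.imread('pics/scene0.png')
def crop(im,x,y,w,h,f,fn):
    cv2.imwrite(fn,cv2.resize(im[y:y+h,x:x+w],None,fx=f,fy=f,interpolation=cv2.INTER_CUBIC))
crop(a,205,175,140,110,5.5,'pics/c1.png')
crop(a,195,90,140,75,5.5,'pics/c2.png')
crop(b,170,115,120,105,5.5,'pics/c3.png')
crop(b,200,230,190,140,4,'pics/c4.png')
E
```

```text
(no output)
```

View pics/c1.png

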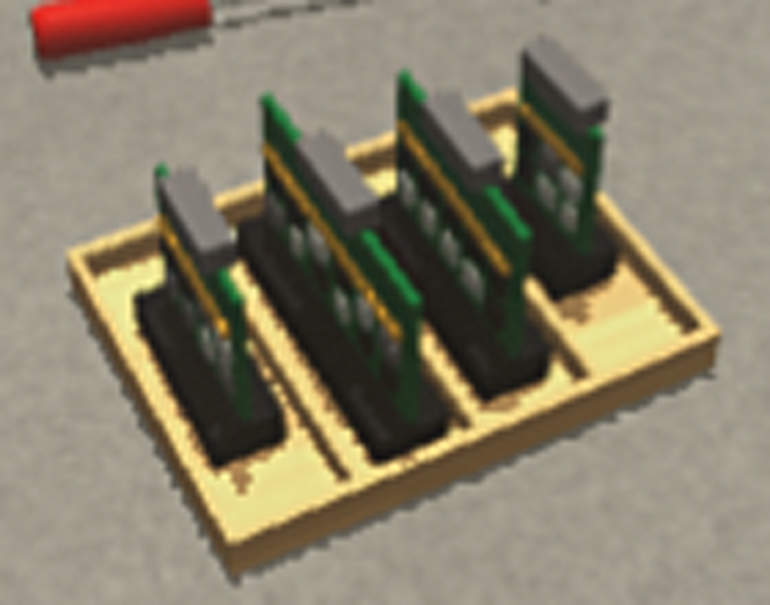

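View pics/c2.png

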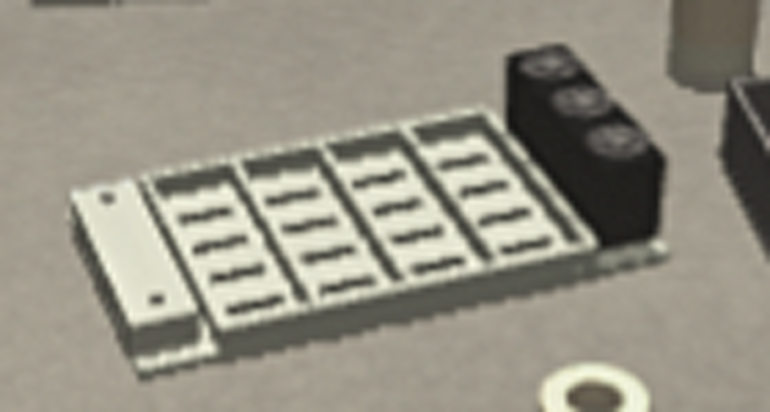

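View pics/c3.png

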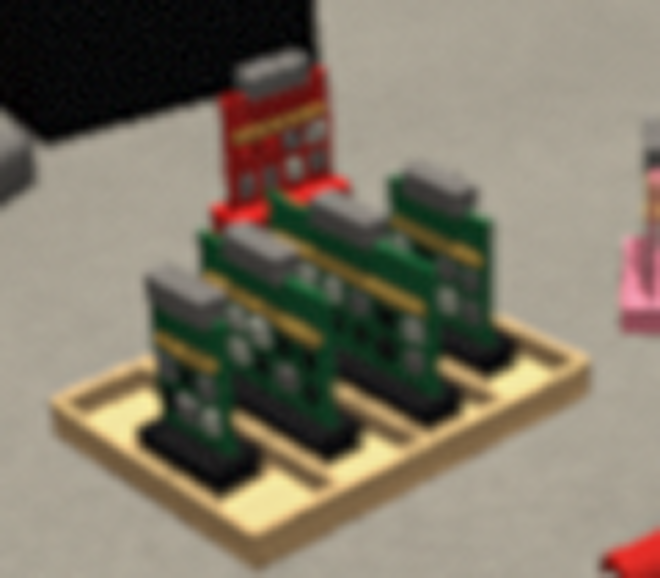

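View pics/c4.png

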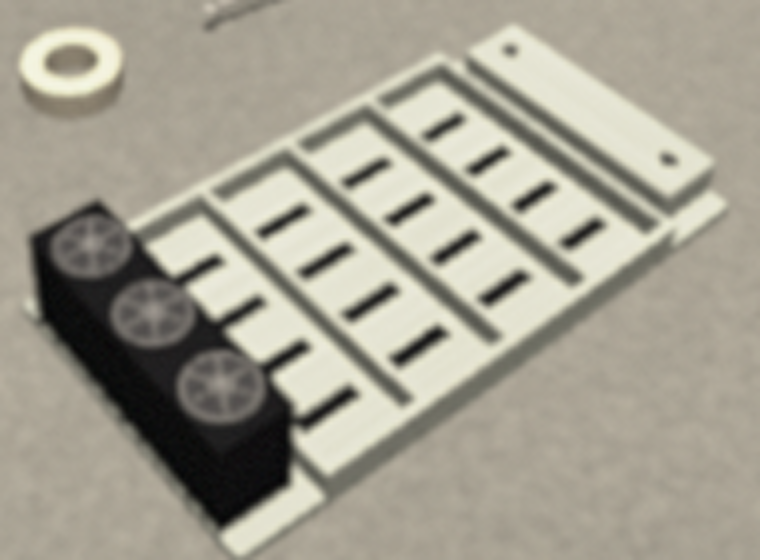

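```bash
cat > fit.py <<'E'
from h import *
from scipy.optimize import least_squares
S=load('pics/side0.pkl'); C=load('pics/scene0.pkl')
def un(p,x,y,f): return ((np.array(p,float)+.5)/f-.5)+[x,y]
c1=lambda p:un(p,205,175,5.5)
c2=lambda p:un(p,195,90,5.5)
c3=lambda p:un(p,170,115,5.5)
c4=lambda p:un(p,200,230,4)
def tf(q,L):
    c,s=np.cos(q[2]),np.sin(q[2]); L=np.atleast_2d(L)
    return np.c_[q[0]+c*L[:,0]-s*L[:,1],q[1]+s*L[:,0]+c*L[:,1],L[:,2]]
def fit(obs,q0):
    f=lambda q:np.concatenate([(proj(d,tf(q,L))[0]-p) for d,p,L in obs])
    r=least_squares(f,q0,loss='soft_l1'); return r.x,f(r.x).reshape(-1,2).round(1)
if __name__=='__main__':
    for n,p in [('L',c1((70,250))),('F',c1((232,548))),('R',c1((718,335))),('B',c1((515,92)))]: print(n,hit(S,p,.02).round(3))
    for n,p in [('L',c3((53,402))),('F',c3((260,545))),('R',c3((590,362)))]: print('scene',n,hit(C,p,.02).round(3))
    for p in [(148,178),(215,330),(597,242),(487,110)]: print('rack',hit(S,c2(p),.02).round(3))
    for p in [(130,232),(438,55),(672,237),(332,490)]: print('rack scene',hit(C,c4(p),.02).round(3))
    for b,a,c in [(78,[(162,180),(190,168),(235,235),(206,253)],[(403,172),(425,160),(478,185),(465,200)]),
      (122,[(297,143),(325,130),(380,198),(350,215)],[(308,203),(335,193),(392,220),(370,232)]),
      (100,[(425,103),(455,92),(500,160),(475,172)],[(222,238),(245,225),(302,258),(280,270)]),
      (56,[(522,52),(545,38),(608,98),(580,112)],[(148,278),(165,265),(230,298),(215,312)])]:
        print(b,hit(S,c1(np.mean(a,0)),.101).round(3),hit(C,c3(np.mean(c,0)),.101).round(3))
E
python3 fit.py
```

```text
L [ 0.392 -0.146  0.02 ]
F [ 0.426 -0.297  0.02 ]
R [ 0.622 -0.249  0.02 ]
B [ 0.589 -0.102  0.02 ]
scene L [ 0.621 -0.248  0.02 ]
scene F [ 0.588 -0.094  0.02 ]
scene R [ 0.389 -0.148  0.02 ]
rack [0.461 0.246 0.02 ]
rack [0.472 0.098 0.02 ]
rack [0.677 0.125 0.02 ]
rack [0.66  0.269 0.02 ]
rack scene [0.663 0.123 0.02 ]
rack scene [0.474 0.098 0.02 ]
rack scene [0.462 0.252 0.02 ]
rack scene [0.66  0.277 0.02 ]
78 [ 0.435 -0.214  0.101] [ 0.432 -0.21   0.101]
122 [ 0.486 -0.208  0.101] [ 0.485 -0.202  0.101]
100 [ 0.534 -0.199  0.101] [ 0.535 -0.191  0.101]
56 [ 0.578 -0.18   0.101] [ 0.577 -0.173  0.101]
```

```bash
cat > fit2.py <<'E'
from fit import *
def t(x,y,z=.02): return [x,y,z]
tr=[(S,c1((70,250)),t(-.102,.076)),(S,c1((232,548)),t(-.102,-.076)),(S,c1((718,335)),t(.102,-.076)),(S,c1((515,92)),t(.102,.076)),
 (C,c3((53,402)),t(.102,-.076)),(C,c3((260,545)),t(.102,.076)),(C,c3((590,362)),t(-.102,.076))]
rk=[(S,c2((148,178)),t(-.102,.076)),(S,c2((487,110)),t(.102,.076)),(S,c2((597,242)),t(.102,-.076)),
 (C,c4((438,55)),t(-.102,-.076)),(C,c4((672,237)),t(-.102,.076)),(C,c4((332,490)),t(.102,.076)),(C,c4((725,203)),t(-.144,.076,.006)),(C,c4((240,558)),t(.144,.076,.006)),(S,c2((140,365)),t(-.144,-.076,.006))]
qt,e=fit(tr,[.507,-.197,.227]); print(qt.round(4),e.tolist())
qr,e=fit(rk,[.566,.186,.12]); print(qr.round(4),e.tolist())
def draw(im,d,q,f,x,y):
    for bx in (-.075,-.025,.025,.075):
        for z in (.02,.006):
            L=[(bx+sx*.023,sy*.071,z) for sx,sy in ((-1,-1),(1,-1),(1,1),(-1,1))]
            p=((proj(d,tf(q,L))-[x,y]+.5)*f-.5)
            cv2.polylines(im,[np.int32(p.round())],True,(0,0,255) if z>.01 else (255,0,0),1)
    L=[(sx*.102,sy*.076,.02) for sx,sy in ((-1,-1),(1,-1),(1,1),(-1,1))]
    cv2.polylines(im,[np.int32(((proj(d,tf(q,L))-[x,y]+.5)*f-.5).round())],True,(0,255,255),1)
    return im
out=[draw(cv2.imread('pics/c1.png'),S,qt,5.5,205,175),draw(cv2.imread('pics/c2.png'),S,qr,5.5,195,90)]
h=np.vstack([cv2.resize(o,(600,int(600*o.shape[0]/o.shape[1]))) for o in out]); cv2.imwrite('pics/o1.png',h[:,:])
print(h.shape)
cv2.imwrite('pics/o2.png',draw(cv2.imread('pics/c4.png'),C,qr,4,200,230))
E
python3 fit2.py
```

```text
[ 0.5068 -0.1977  0.234 ] [[-0.9, 0.6], [-0.6, -0.6], [0.5, -0.3], [-0.7, -0.4], [-1.0, 0.2], [-1.2, -1.2], [-0.1, 0.1]]
[0.5674 0.186  0.1195] [[-1.5, -0.4], [-0.5, -0.8], [0.4, 0.3], [-0.5, 0.4], [0.9, -2.2], [-0.9, -1.8], [0.5, 0.9], [-0.1, 2.1], [0.2, 1.0]]
(792, 600, 3)
```

```bash
python3 -c "
import cv2;a=cv2.imread('pics/o1.png');cv2.imwrite('pics/o1.png',cv2.resize(a,None,fx=.75,fy=.75,interpolation=cv2.INTER_AREA))"
```

```text
(no output)
```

View pics/o1.png

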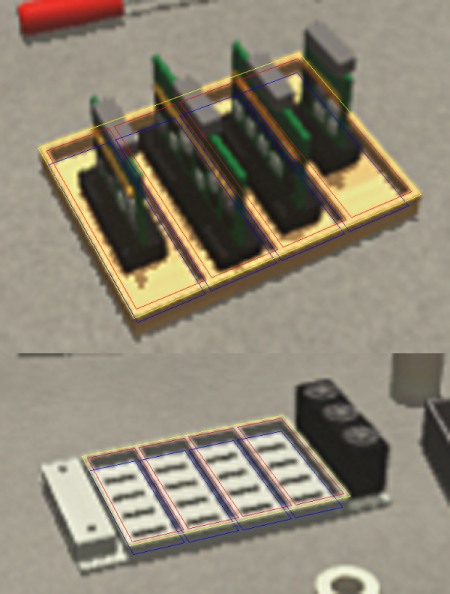

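View pics/o2.png

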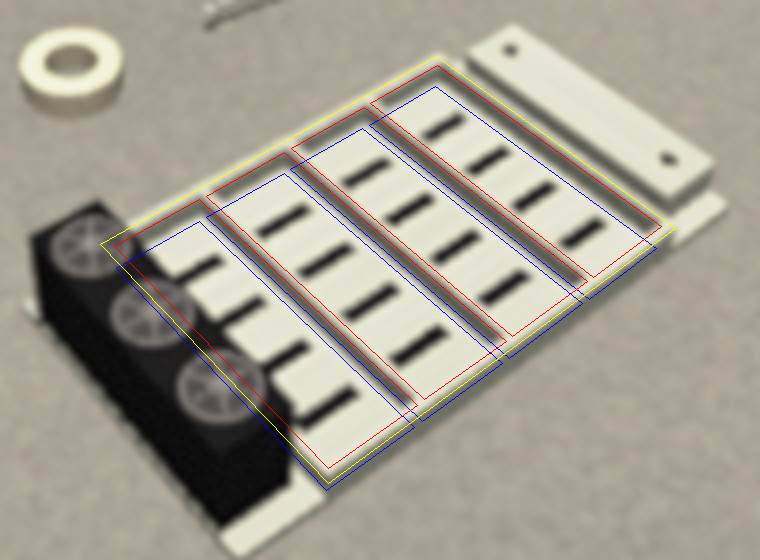

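```bash
cat >> h.py <<'E'
def plan(x,y,z,yaw,cur=None):
    s=bot.observe(); R0=R.from_euler('xyz',s['tool_rot']); R1=R.from_euler('xyz',[np.pi,0,yaw])
    tr=R0.inv().apply(np.array([x,y,z])-s['position']); tw=(R0.inv()*R1).as_rotvec(degrees=True)
    print('travel',tr.round(4).tolist(),'twist',tw.round(2).tolist(),'dist',np.linalg.norm(tr).round(3))
    print('pos',s['position'].round(4),'rot',np.array(s['tool_rot']).round(4),'q',s['qpos'].round(3),'F',np.array(s['force']).round(1),'w',round(s['grip_width'],4),'t',s['clock'])
E
python3 -c "
from h import *
plan(.42,.2,.27,1.805)
plan(.507,-.198,.27,1.805)"
```

```text
travel [-0.3348, -0.3019, -0.0389] twist [-0.05, 0.03, 58.09] dist 0.453
pos [0.1982 0.5925 0.2308] rot [-3.1407  0.      2.8188] q [-1.318  0.522 -0.036  1.6    0.021  1.021 -0.113] F [ 0.1  1.  -0.1] w 0.0849 t 0.15
travel [-0.5436, -0.6517, -0.0385] twist [-0.05, 0.03, 58.09] dist 0.85
pos [0.1982 0.5925 0.2308] rot [-3.1407  0.      2.8188] q [-1.318  0.522 -0.036  1.6    0.021  1.021 -0.113] F [ 0.1  1.  -0.1] w 0.0849 t 0.15
```

>>> apply_moves(commands=[{"travel": [-0.02, -0.02, -0.004], "twist": [0, 0, 4], "claw": 0.04}, {"travel": [-0.05, -0.045, -0.01], "twist": [0, 0, 10], "claw": 0.04}, {"travel": [-0.085, -0.075, -0.015], "twist": [0, 0, 16], "claw": 0.04}, {"travel": [-0.12, -0.105, -0.02], "twist": [0, 0, 22], "claw": 0.04}, {"travel": [-0.155, -0.14, -0.025], "twist": [0, 0, 28], "claw": 0.04}, {"travel": [-0.19, -0.17, -0.03], "twist": [0, 0, 34], "claw": 0.04}, {"travel": [-0.225, -0.2, -0.035], "twist": [0, 0, 40], "claw": 0.04}, {"travel": [-0.26, -0.235, -0.039], "twist": [0, 0, 46], "claw": 0.04}, {"travel": [-0.295, -0.265, -0.039], "twist": [0, 0, 52], "claw": 0.04}, {"travel": [-0.335, -0.302, -0.039], "twist": [0, 0, 58], "claw": 0.04}])

```text
clock: 1.15
position: [0.4185, 0.2025, 0.2706]
tool_rot: [3.141, -0.001, 1.803]
force: [0.1, 0.8, 1.0]
grip_width: 0.0398
```

```bash
python3 -c "
from h import *
plan(.42,.2,.27,1.805)
plan(.507,-.198,.27,1.805)"
```

```text
travel [-0.0028, 0.0008, 0.0006] twist [0.03, -0.03, -0.13] dist 0.003
pos [0.4185 0.2025 0.2706] rot [ 3.1410e+00 -5.0000e-04  1.8028e+00] q [-0.856  0.225  0.331  1.969 -0.089  0.96  -0.249] F [0.1 0.8 1. ] w 0.0398 t 1.15
travel [-0.4101, -0.006, 0.0003] twist [0.03, -0.03, -0.13] dist 0.41
pos [0.4185 0.2025 0.2706] rot [ 3.1410e+00 -5.0000e-04  1.8028e+00] q [-0.856  0.225  0.331  1.969 -0.089  0.96  -0.249] F [0.1 0.8 1. ] w 0.0398 t 1.15
```

>>> apply_moves(commands=[{"travel": [-0.02, 0, 0], "twist": [0, 0, 0], "claw": 0.036}, {"travel": [-0.06, 0, 0], "twist": [0, 0, 0], "claw": 0.036}, {"travel": [-0.105, 0, 0], "twist": [0, 0, 0], "claw": 0.036}, {"travel": [-0.15, -0.002, 0], "twist": [0, 0, 0], "claw": 0.036}, {"travel": [-0.195, -0.003, 0], "twist": [0, 0, 0], "claw": 0.036}, {"travel": [-0.24, -0.004, 0], "twist": [0, 0, 0], "claw": 0.036}, {"travel": [-0.29, -0.005, 0], "twist": [0, 0, 0], "claw": 0.036}, {"travel": [-0.335, -0.006, 0], "twist": [0, 0, 0], "claw": 0.036}, {"travel": [-0.375, -0.006, 0], "twist": [0, 0, 0], "claw": 0.036}, {"travel": [-0.375, -0.006, 0], "twist": [0, 0, 0], "claw": 0.036}])

```text
clock: 2.15
position: [0.4995, -0.1673, 0.2702]
tool_rot: [-3.141, 0.002, 1.8]
force: [-0.1, 1.0, 0.3]
grip_width: 0.0358
```

```bash
python3 -c "
from h import *
d=snap('wrist','pics/w1.png'); print(campose(d).round(3).tolist())
plan(.507,-.198,.27,1.805)
f=d['frame']; cv2.imwrite('pics/w1b.png',cv2.resize(f,(768,576),interpolation=cv2.INTER_CUBIC))"
```

```text
[[0.974, -0.218, -0.068, 0.483], [0.228, 0.929, 0.291, -0.093], [-0.0, -0.299, 0.954, 0.413], [0.0, 0.0, 0.0, 1.0]]
travel [-0.0343, -0.0003, 0.0] twist [-0.05, 0.04, -0.15] dist 0.034
pos [ 0.4994 -0.1645  0.27  ] rot [-3.1408e+00  8.0000e-04  1.8024e+00] q [-0.188  0.356  0.516  1.833 -0.204  1.005  0.643] F [-0.2  1.3  0.2] w 0.0364 t 2.2
```

View pics/w1b.png

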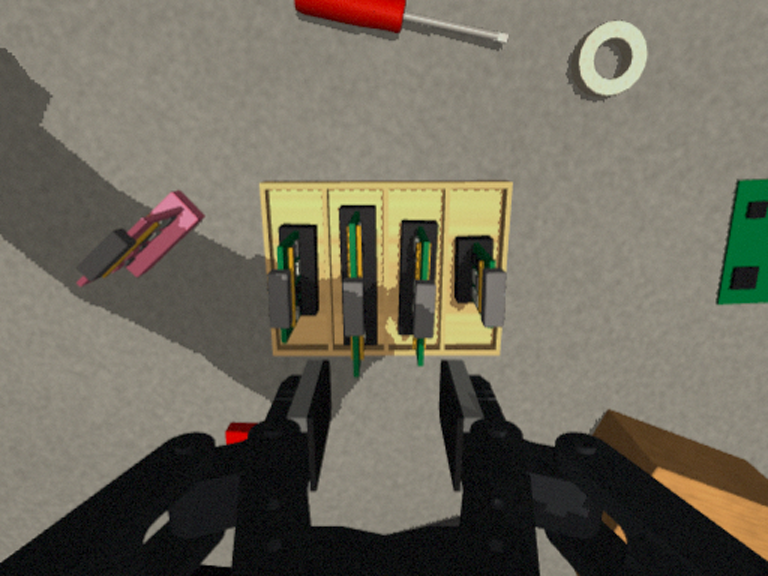

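```bash
python3 -c "
from h import *
f=cv2.imread('pics/w1.png')[115:255,165:350]; cv2.imwrite('pics/w1c.png',cv2.resize(f,None,fx=4,fy=4,interpolation=cv2.INTER_CUBIC))"
```

```text
(no output)
```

View pics/w1c.png

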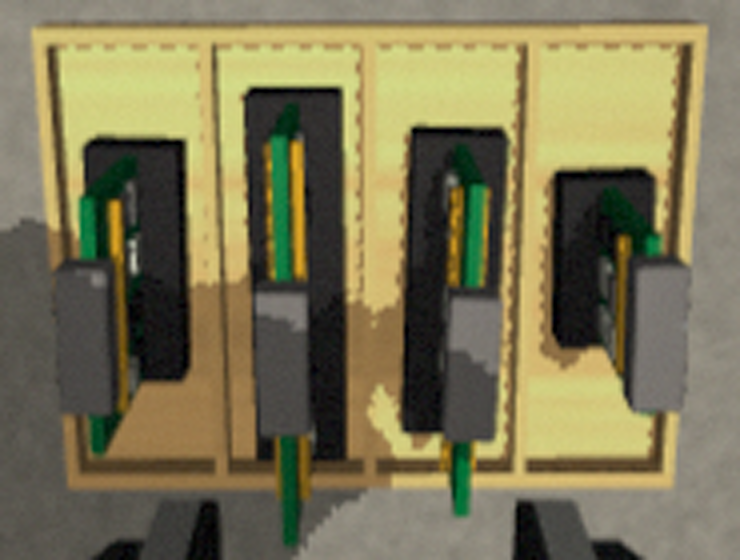

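```bash
cat > fb.py <<'E'
from fit import *
W=load('pics/w1.pkl')
B={78:[(64,412),(116,412),(57,265),(108,265)],122:[(258,437),(308,435),(255,288),(308,288)],100:[(443,437),(495,440),(450,291),(500,291)],56:[(630,410),(683,410),(633,262),(688,262)]}
L=[(-.007,-.02,.101),(.007,-.02,.101),(-.007,.02,.101),(.007,.02,.101)]
un4=lambda p:un(p,165,115,4)
for b,c in B.items():
    q,e=fit([(W,un4(p),l) for p,l in zip(c,L)],[.5,-.2,.234]); print(b,q.round(4),e.tolist())
# tray top outer corners
T=[((33,28),(-.102,.076,.02)),((707,26),(.102,.076,.02)),((675,475),(.102,-.076,.02)),((72,478),(-.102,-.076,.02))]
q,e=fit([(W,un4(p),l) for p,l in T],[.5,-.2,.234]); print('tray',q.round(4),e.tolist())
E
python3 fb.py; python3 -c "
from h import *
plan(.488,-.204,.2,1.8)"
```

```text
78 [ 0.4354 -0.2089  0.2147] [[-0.1, -0.0], [0.2, 0.1], [-0.6, -0.1], [0.5, 0.1]]
122 [ 0.486  -0.2036  0.2227] [[-0.3, -0.6], [0.4, -0.0], [-0.3, 0.2], [0.2, 0.3]]
100 [ 0.5341 -0.1931  0.214 ] [[-0.1, 0.0], [0.1, -0.6], [-0.6, 0.1], [0.6, 0.3]]
56 [ 0.5789 -0.1746  0.2682] [[-0.1, 0.2], [-0.0, -0.3], [0.0, 0.3], [0.1, -0.2]]
tray [ 0.5078 -0.1942  0.2366] [[-0.3, -0.7], [0.5, -1.3], [0.2, 2.0], [-0.4, 2.2]]
travel [-0.0358, -0.0201, 0.07] twist [-0.05, 0.04, 0.14] dist 0.081
pos [ 0.4994 -0.1645  0.27  ] rot [-3.1408e+00  8.0000e-04  1.8024e+00] q [-0.188  0.356  0.516  1.833 -0.204  1.005  0.643] F [-0.2  1.3  0.2] w 0.0364 t 2.2
```

```bash
python3 -c "
from h import *
plan(.486,-.204,.077,1.794)"
```

```text
travel [-0.0352, -0.022, 0.193] twist [-0.05, 0.04, 0.48] dist 0.197
pos [ 0.4994 -0.1645  0.27  ] rot [-3.1408e+00  8.0000e-04  1.8024e+00] q [-0.188  0.356  0.516  1.833 -0.204  1.005  0.643] F [-0.2  1.3  0.2] w 0.0364 t 2.2
```

>>> apply_moves(commands=[{"travel": [-0.02, -0.01, 0.01], "twist": [0, 0, 0.5], "claw": 0.036}, {"travel": [-0.035, -0.022, 0.035], "twist": [0, 0, 0.5], "claw": 0.036}, {"travel": [-0.035, -0.022, 0.07], "twist": [0, 0, 0.5], "claw": 0.036}, {"travel": [-0.035, -0.022, 0.1], "twist": [0, 0, 0.5], "claw": 0.036}, {"travel": [-0.035, -0.022, 0.12], "twist": [0, 0, 0.5], "claw": 0.036}, {"travel": [-0.035, -0.022, 0.12], "twist": [0, 0, 0.5], "claw": 0.036}, {"travel": [-0.035, -0.022, 0.12], "twist": [0, 0, 0.5], "claw": 0.036}])

```text
clock: 2.9
position: [0.4867, -0.2007, 0.1509]
tool_rot: [-3.142, -0.0, 1.798]
force: [0.2, 0.5, 0.6]
grip_width: 0.0359
```

```bash
python3 -c "
from h import *
d=snap('wrist','pics/w2.png'); f=d['frame']; cv2.imwrite('pics/w2b.png',cv2.resize(f,(768,576),interpolation=cv2.INTER_CUBIC))
plan(.486,-.204,.077,1.794)"
```

```text
travel [-0.0028, -0.0017, 0.0743] twist [0.05, 0.02, 0.25] dist 0.074
pos [ 0.487  -0.2009  0.1513] rot [3.1407e+00 3.0000e-04 1.7983e+00] q [-0.048  0.516  0.447  1.951 -0.321  0.742  0.814] F [ 0.6 -0.2  0.5] w 0.0358 t 2.95
```

View pics/w2b.png

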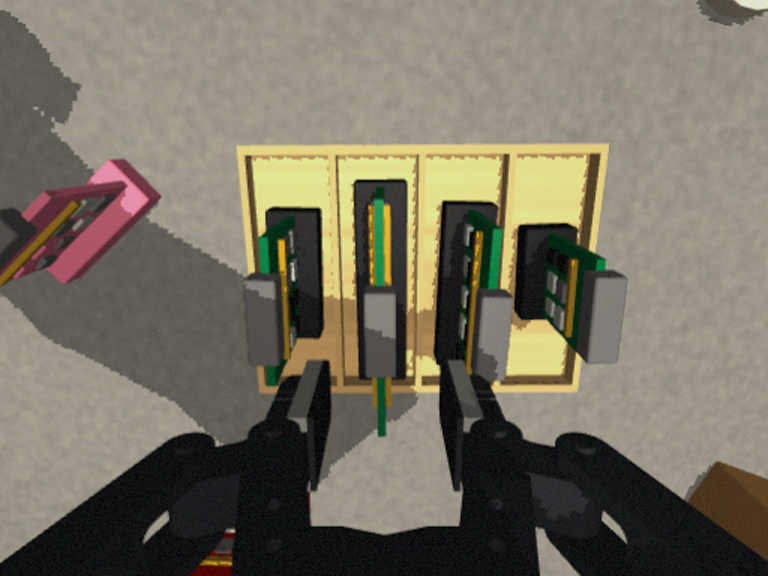

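>>> apply_moves(commands=[{"travel": [-0.001, -0.001, 0.02], "twist": [0, 0, 0.2], "claw": 0.036}, {"travel": [-0.002, -0.001, 0.04], "twist": [0, 0, 0.2], "claw": 0.036}, {"travel": [-0.003, -0.001, 0.06], "twist": [0, 0, 0.2], "claw": 0.036}, {"travel": [-0.003, -0.001, 0.074], "twist": [0, 0, 0.2], "claw": 0.036}, {"travel": [-0.003, -0.001, 0.074], "twist": [0, 0, 0.2], "claw": 0.036}, {"travel": [-0.003, -0.001, 0.074], "twist": [0, 0, 0.2], "claw": 0.036}, {"travel": [-0.003, -0.001, 0.074], "twist": [0, 0, 0.2], "claw": 0.008}, {"travel": [-0.003, -0.001, 0.074], "twist": [0, 0, 0.2], "claw": 0.008}, {"travel": [-0.003, -0.001, 0.074], "twist": [0, 0, 0.2], "claw": 0.008}, {"travel": [-0.003, -0.001, 0.074], "twist": [0, 0, 0.2], "claw": 0.008}], force=50)

```text
clock: 3.95
position: [0.4865, -0.2046, 0.0773]
tool_rot: [3.141, 0.0, 1.794]
force: [-3.1, 0.8, 9.9]
grip_width: 0.0133
```

>>> apply_moves(commands=[{"travel": [0, 0, 0], "twist": [0, 0, 0], "claw": 0.008}, {"travel": [0, 0, 0], "twist": [0, 0, 0], "claw": 0.008}, {"travel": [0, 0, -0.01], "twist": [0, 0, 0], "claw": 0.008}, {"travel": [0, 0, -0.025], "twist": [0, 0, 0], "claw": 0.008}, {"travel": [0, 0, -0.045], "twist": [0, 0, 0], "claw": 0.008}, {"travel": [0, 0, -0.07], "twist": [0, 0, 0], "claw": 0.008}, {"travel": [0, 0, -0.095], "twist": [0, 0, 0], "claw": 0.008}, {"travel": [0, 0, -0.12], "twist": [0, 0, 0], "claw": 0.008}, {"travel": [0, 0, -0.13], "twist": [0, 0, 0], "claw": 0.008}, {"travel": [0, 0, -0.13], "twist": [0, 0, 0], "claw": 0.008}])

```text
clock: 4.95
position: [0.4867, -0.2044, 0.2076]
tool_rot: [3.139, 0.001, 1.794]
force: [0.1, -1.0, -2.5]
grip_width: 0.0131
```

```bash
python3 -c "
from h import *
from fit import tf
q=[.567,.186,.12]
for b in (.075,.025,-.025,-.075): print(b,tf(q,[b,0,0]).round(4))
t=tf(q,[.075,0,0])[0]
d=snap('side','pics/s2.png')
plan(t[0],t[1],.21,1.691)"
```

```text
0.075 [[0.6415 0.195  0.    ]]
0.025 [[0.5918 0.189  0.    ]]
-0.025 [[0.5422 0.183  0.    ]]
-0.075 [[0.4925 0.177  0.    ]]
travel [0.3547, 0.2399, -0.0035] twist [0.04, 0.0, 5.94] dist 0.428
pos [ 0.4863 -0.2042  0.2064] rot [3.1409 0.     1.7946] q [-0.084  0.44   0.497  1.903 -0.271  0.864  0.774] F [ 0.4 -1.  -3.1] w 0.0131 t 5.0
```

View pics/s2.png

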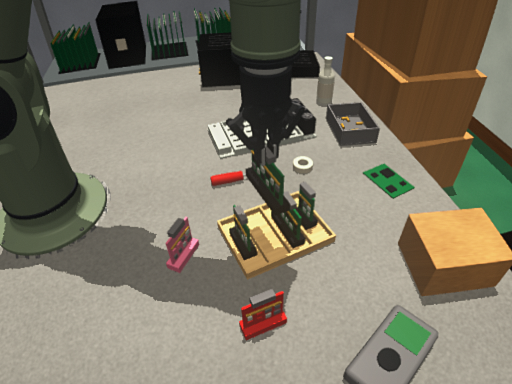

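>>> apply_moves(commands=[{"travel": [0.01, 0.007, -0.001], "twist": [0, 0, 0.3], "claw": 0.008}, {"travel": [0.035, 0.023, -0.002], "twist": [0, 0, 1], "claw": 0.008}, {"travel": [0.07, 0.047, -0.003], "twist": [0, 0, 1.5], "claw": 0.008}, {"travel": [0.11, 0.074, -0.003], "twist": [0, 0, 2], "claw": 0.008}, {"travel": [0.15, 0.101, -0.003], "twist": [0, 0, 2.5], "claw": 0.008}, {"travel": [0.19, 0.128, -0.003], "twist": [0, 0, 3.5], "claw": 0.008}, {"travel": [0.23, 0.155, -0.003], "twist": [0, 0, 4.5], "claw": 0.008}, {"travel": [0.265, 0.179, -0.003], "twist": [0, 0, 5], "claw": 0.008}, {"travel": [0.295, 0.2, -0.003], "twist": [0, 0, 5.5], "claw": 0.008}, {"travel": [0.315, 0.213, -0.003], "twist": [0, 0, 5.9], "claw": 0.008}])

```text
clock: 6.0
position: [0.6238, 0.1542, 0.2074]
tool_rot: [-3.139, -0.0, 1.694]
force: [0.7, -1.0, -2.8]
grip_width: 0.013
```

```bash
python3 -c "
from h import *
d=snap('wrist','pics/w3.png'); f=d['frame']; cv2.imwrite('pics/w3b.png',cv2.resize(f,(768,576),interpolation=cv2.INTER_CUBIC))
plan(.6415,.195,.21,1.691)"
```

```text
travel [0.0349, 0.0217, -0.0029] twist [-0.11, -0.1, 0.29] dist 0.041
pos [0.6243 0.1576 0.2071] rot [-3.1398e+00 -1.8000e-03  1.6961e+00] q [-0.639  0.625  0.473  1.588 -0.323  1.009  0.057] F [-1.3  3.8 -3.5] w 0.0133 t 6.05
```

View pics/w3b.png

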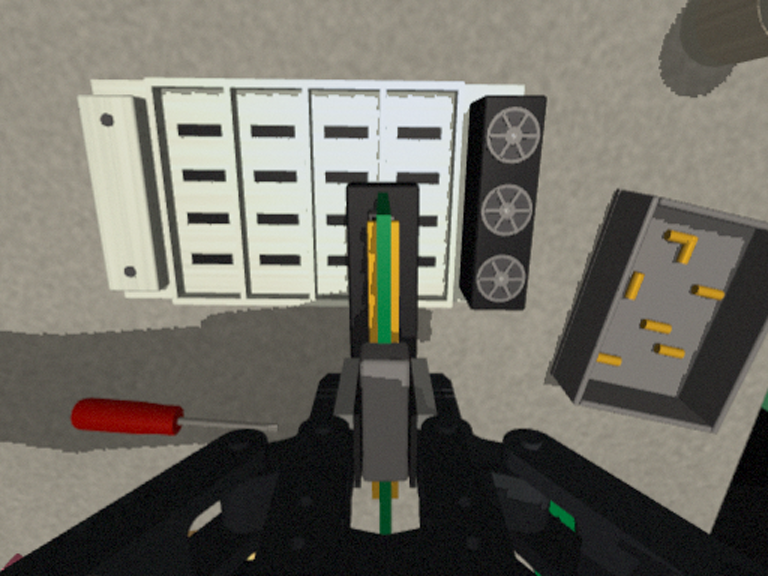

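```bash
python3 -c "
from h import *
d=snap('wrist','pics/w4.png'); f=d['frame'][40:220,40:320]; cv2.imwrite('pics/w4c.png',cv2.resize(f,None,fx=2.8,fy=2.8,interpolation=cv2.INTER_CUBIC))
print(d['state']['position'],bot.observe()['position'])"
```

```text
[0.62432171 0.1576419  0.20708709] [0.62372372 0.1549637  0.20712178]
```

View pics/w4c.png

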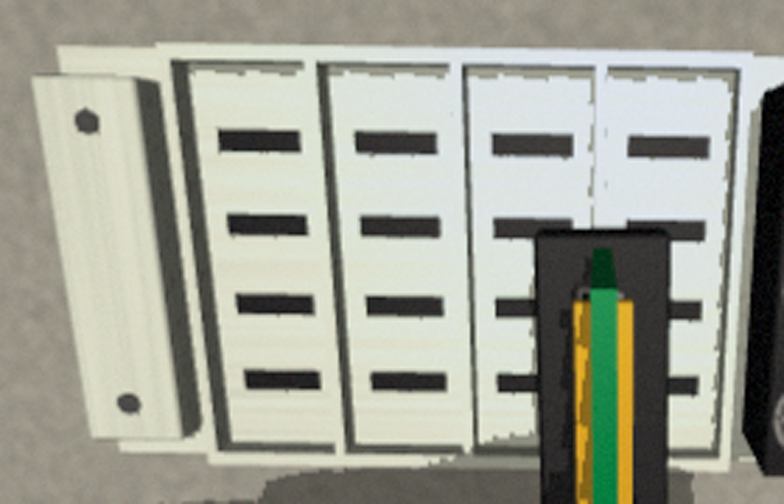

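```bash
cat > fr.py <<'E'
from fit import *
W=load('pics/w4.pkl')
u=lambda p:un(p,40,40,2.8)
z=.02
O=[((172,61),(-.098,.071,z)),((305,63),(-.052,.071,z)),((318,62),(-.048,.071,z)),((450,64),(-.002,.071,z)),((463,65),(.002,.071,z)),((740,68),(.098,.071,z)),((157,42),(-.102,.076,z)),((753,53),(.102,.076,z)),((210,462),(-.102,-.076,z)),((727,470),(.102,-.076,z))]
q,e=fit([(W,u(p),l) for p,l in O],[.567,.186,.12]); print(q.round(4),e.tolist())
for b in (.075,.025,-.025,-.075): print(b,tf(q,[b,0,0]).round(4)[0])
# held foot bottom check
E
python3 fr.py
```

```text
[0.5677 0.1873 0.1108] [[-0.5, -0.6], [-0.1, -0.5], [-0.5, -0.1], [0.2, -0.0], [-0.3, -0.3], [0.6, 0.2], [-0.1, 0.5], [0.4, -0.0], [-0.3, 0.9], [0.9, 0.7]]
0.075 [0.6422 0.1956 0.    ]
0.025 [0.5925 0.1901 0.    ]
-0.025 [0.5428 0.1846 0.    ]
-0.075 [0.4931 0.1791 0.    ]
```

```bash
python3 -c "
from h import *
plan(.642,.1955,.12,1.685)"
```

```text
travel [0.0379, 0.0234, 0.0871] twist [-0.13, -0.05, 0.62] dist 0.098
pos [0.6237 0.155  0.2071] rot [-3.1394e+00 -8.0000e-04  1.6958e+00] q [-0.637  0.623  0.474  1.591 -0.322  1.008  0.06 ] F [-0.7 -0.1 -2.5] w 0.013 t 6.1
```

>>> apply_moves(commands=[{"travel": [0.01, 0.006, 0], "twist": [0, 0, 0.6], "claw": 0.008}, {"travel": [0.025, 0.015, 0], "twist": [0, 0, 0.6], "claw": 0.008}, {"travel": [0.038, 0.0235, 0.005], "twist": [0, 0, 0.6], "claw": 0.008}, {"travel": [0.038, 0.0235, 0.02], "twist": [0, 0, 0.6], "claw": 0.008}, {"travel": [0.038, 0.0235, 0.04], "twist": [0, 0, 0.6], "claw": 0.008}, {"travel": [0.038, 0.0235, 0.06], "twist": [0, 0, 0.6], "claw": 0.008}, {"travel": [0.038, 0.0235, 0.08], "twist": [0, 0, 0.6], "claw": 0.008}, {"travel": [0.038, 0.0235, 0.087], "twist": [0, 0, 0.6], "claw": 0.008}, {"travel": [0.038, 0.0235, 0.087], "twist": [0, 0, 0.6], "claw": 0.008}, {"travel": [0.038, 0.0235, 0.087], "twist": [0, 0, 0.6], "claw": 0.008}])

```text
clock: 7.1
position: [0.6432, 0.1903, 0.1228]
tool_rot: [3.141, 0.0, 1.68]
force: [0.3, -0.5, -1.7]
grip_width: 0.0133
```

```bash
python3 -c "
from h import *
plan(.642,.1955,.078,1.685)
d=snap('wrist','pics/w5.png'); f=d['frame']; cv2.imwrite('pics/w5b.png',cv2.resize(f,(768,576),interpolation=cv2.INTER_CUBIC))
plan(.642,.1955,.078,1.685)"
```

```text
travel [0.0053, -0.0007, 0.0448] twist [0.03, 0.0, -0.27] dist 0.045
pos [0.6432 0.1903 0.1228] rot [3.1410e+00 1.0000e-04 1.6804e+00] q [-0.64   0.76   0.43   1.574 -0.378  0.891  0.036] F [ 0.3 -0.5 -1.7] w 0.0133 t 7.1
travel [0.0051, -0.0009, 0.0451] twist [0.06, -0.01, -0.26] dist 0.045
pos [0.6434 0.1905 0.1231] rot [ 3.1405e+00 -1.0000e-04  1.6805e+00] q [-0.64   0.759  0.43   1.574 -0.378  0.891  0.036] F [ 0.6 -0.3 -2.7] w 0.0127 t 7.15
```

View pics/w5b.png

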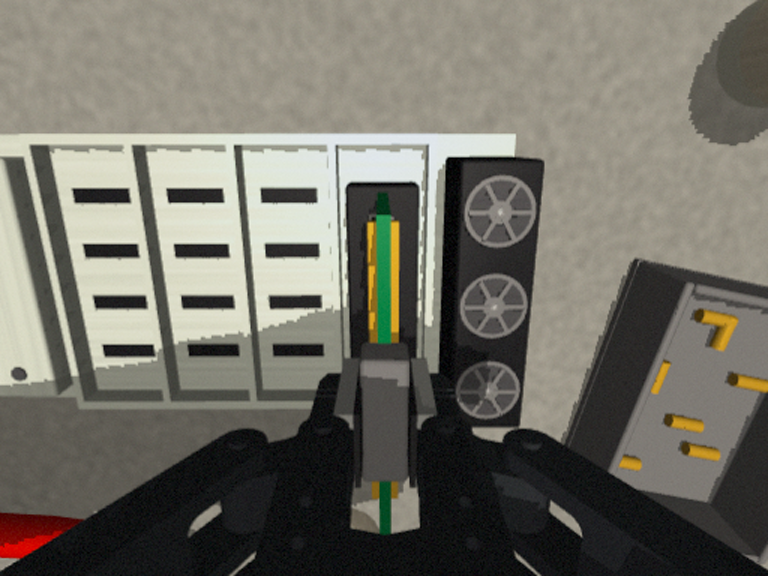

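>>> apply_moves(commands=[{"travel": [0.002, -0.001, 0.005], "twist": [0, 0, -0.2], "claw": 0.008}, {"travel": [0.005, -0.001, 0.015], "twist": [0, 0, -0.2], "claw": 0.008}, {"travel": [0.005, -0.001, 0.025], "twist": [0, 0, -0.2], "claw": 0.008}, {"travel": [0.005, -0.001, 0.035], "twist": [0, 0, -0.2], "claw": 0.008}, {"travel": [0.005, -0.001, 0.041], "twist": [0, 0, -0.2], "claw": 0.008}, {"travel": [0.005, -0.001, 0.043], "twist": [0, 0, -0.2], "claw": 0.008}, {"travel": [0.005, -0.001, 0.044], "twist": [0, 0, -0.2], "claw": 0.008}, {"travel": [0.005, -0.001, 0.045], "twist": [0, 0, -0.2], "claw": 0.008}, {"travel": [0.005, -0.001, 0.046], "twist": [0, 0, -0.2], "claw": 0.008}, {"travel": [0.005, -0.001, 0.046], "twist": [0, 0, -0.2], "claw": 0.008}])

```text
clock: 8.15
position: [0.6419, 0.1954, 0.0774]
tool_rot: [3.14, -0.0, 1.684]
force: [-2.2, -0.9, 7.4]
grip_width: 0.013
```

```bash
python3 -c "
from h import *
plan(.642,.1955,.078,1.685)"
```

```text
travel [0.0, 0.0001, -0.0006] twist [0.07, -0.03, -0.05] dist 0.001
pos [0.6419 0.1954 0.0774] rot [ 3.1403e+00 -5.0000e-04  1.6842e+00] q [-0.63   0.815  0.401  1.596 -0.403  0.813  0.051] F [-2.2 -0.9  7.4] w 0.013 t 8.15
```

>>> apply_moves(commands=[{"travel": [0, 0, 0], "twist": [0, 0, 0], "claw": 0.022}, {"travel": [0, 0, 0], "twist": [0, 0, 0], "claw": 0.036}, {"travel": [0, 0, 0], "twist": [0, 0, 0], "claw": 0.036}, {"travel": [0, 0, 0], "twist": [0, 0, 0], "claw": 0.036}, {"travel": [0, 0, -0.01], "twist": [0, 0, 0], "claw": 0.036}, {"travel": [0, 0, -0.03], "twist": [0, 0, 0], "claw": 0.036}, {"travel": [0, 0, -0.06], "twist": [0, 0, 0], "claw": 0.036}, {"travel": [0, 0, -0.09], "twist": [0, 0, 0], "claw": 0.036}, {"travel": [0, 0, -0.12], "twist": [0, 0, 0], "claw": 0.036}, {"travel": [0, 0, -0.12], "twist": [0, 0, 0], "claw": 0.036}])

```text
clock: 9.15
position: [0.6431, 0.1955, 0.2012]
tool_rot: [3.136, -0.001, 1.684]
force: [1.0, 0.1, -0.7]
grip_width: 0.0357
```

```bash
python3 -c "
from h import *
d=snap('side','pics/s3.png')
d=snap('wrist','pics/w6.png')
plan(.534,-.1945,.16,1.785)"
```

```text
travel [-0.3753, -0.1511, 0.0369] twist [0.08, -0.03, -5.76] dist 0.406
pos [0.6415 0.1955 0.1973] rot [ 3.1403e+00 -6.0000e-04  1.6844e+00] q [-6.700e-01  6.780e-01  4.700e-01  1.521e+00 -3.390e-01  1.023e+00
  1.000e-03] F [ 0.4 -0.3  0.4] w 0.036 t 9.25
```

View pics/w6.png

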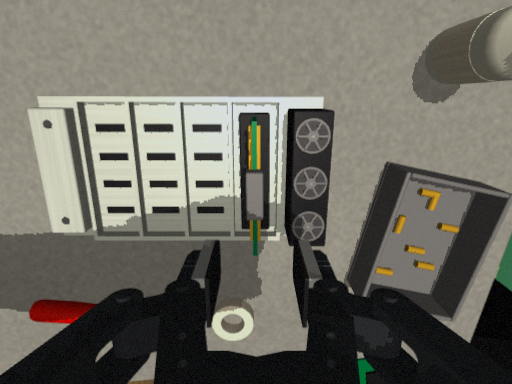

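View pics/s3.png

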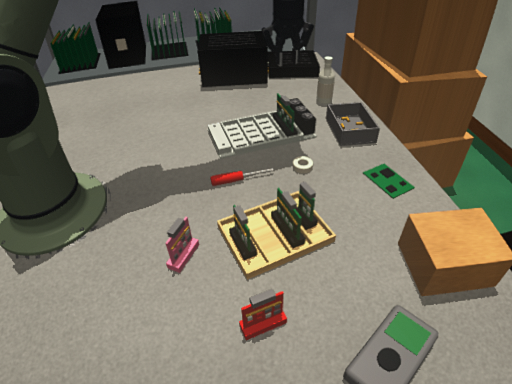

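>>> apply_moves(commands=[{"travel": [-0.02, -0.008, 0], "twist": [0, 0, -0.5], "claw": 0.036}, {"travel": [-0.06, -0.024, 0], "twist": [0, 0, -1], "claw": 0.036}, {"travel": [-0.105, -0.042, 0], "twist": [0, 0, -2], "claw": 0.036}, {"travel": [-0.15, -0.06, 0], "twist": [0, 0, -3], "claw": 0.036}, {"travel": [-0.195, -0.079, 0], "twist": [0, 0, -4], "claw": 0.036}, {"travel": [-0.24, -0.097, 0.01], "twist": [0, 0, -5], "claw": 0.036}, {"travel": [-0.285, -0.115, 0.02], "twist": [0, 0, -5.8], "claw": 0.036}, {"travel": [-0.33, -0.133, 0.03], "twist": [0, 0, -5.8], "claw": 0.036}, {"travel": [-0.36, -0.145, 0.037], "twist": [0, 0, -5.8], "claw": 0.036}, {"travel": [-0.375, -0.151, 0.037], "twist": [0, 0, -5.8], "claw": 0.036}])

```text
clock: 10.25
position: [0.5317, -0.1972, 0.1581]
tool_rot: [-3.139, -0.0, 1.782]
force: [-0.0, 0.2, 0.2]
grip_width: 0.0361
```

>>> apply_moves(commands=[{"travel": [0, 0, 0], "twist": [0, 0, 0], "claw": 0.036}, {"travel": [0, 0, 0], "twist": [0, 0, 0], "claw": 0.036}])

```text
clock: 10.45
position: [0.5341, -0.1932, 0.1591]
tool_rot: [-3.141, -0.001, 1.786]
force: [0.3, -0.4, -0.1]
grip_width: 0.0361
```

```bash
python3 -c "
from h import *
d=snap('wrist','pics/w7.png'); f=d['frame']; cv2.imwrite('pics/w7b.png',cv2.resize(f,(768,576),interpolation=cv2.INTER_CUBIC))
plan(.534,-.1945,.077,1.785)"
```

```text
travel [-0.0017, -0.0007, 0.0822] twist [0.01, -0.04, 0.12] dist 0.082
pos [ 0.5343 -0.1927  0.1592] rot [ 3.1415e+00 -7.0000e-04  1.7871e+00] q [-0.064  0.562  0.435  1.838 -0.316  0.811  0.749] F [-0.5 -0.5 -0.3] w 0.0361 t 10.5
```

View pics/w7b.png

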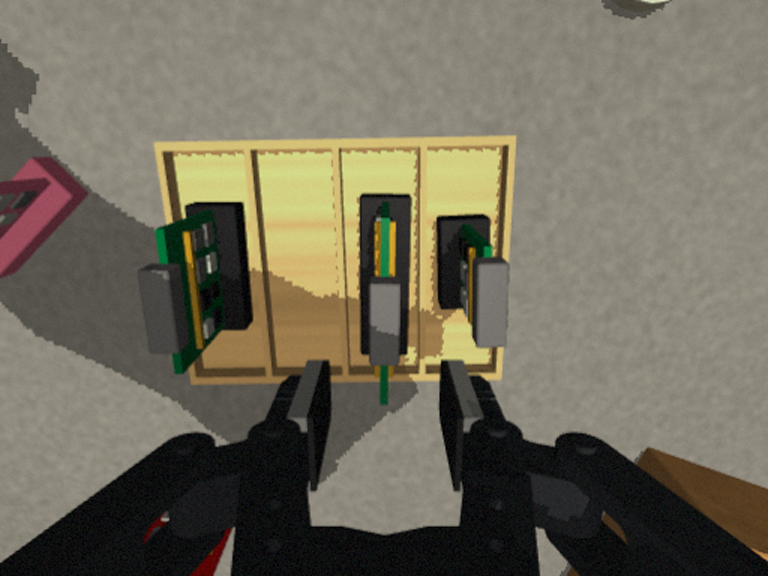

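Bar of board100 (≈385, 320) is centred between the fingers. Descend and grip.

>>> apply_moves(commands=[{"travel": [-0.001, 0, 0.02], "twist": [0, 0, 0], "claw": 0.036}, {"travel": [-0.002, -0.001, 0.045], "twist": [0, 0, 0], "claw": 0.036}, {"travel": [-0.002, -0.001, 0.065], "twist": [0, 0, 0], "claw": 0.036}, {"travel": [-0.002, -0.001, 0.082], "twist": [0, 0, 0], "claw": 0.036}, {"travel": [-0.002, -0.001, 0.082], "twist": [0, 0, 0], "claw": 0.036}, {"travel": [-0.002, -0.001, 0.082], "twist": [0, 0, 0], "claw": 0.03}, {"travel": [-0.002, -0.001, 0.082], "twist": [0, 0, 0], "claw": 0.008}, {"travel": [-0.002, -0.001, 0.082], "twist": [0, 0, 0], "claw": 0.008}, {"travel": [-0.002, -0.001, 0.082], "twist": [0, 0, 0], "claw": 0.008}, {"travel": [-0.002, -0.001, 0.082], "twist": [0, 0, 0], "claw": 0.008}], force=50)

```text
clock: 11.5
position: [0.5341, -0.1961, 0.0784]
tool_rot: [3.14, 0.0, 1.786]
force: [0.4, 2.4, 8.2]
grip_width: 0.0131
```

>>> apply_moves(commands=[{"travel": [0, 0, 0], "twist": [0, 0, 0], "claw": 0.008}, {"travel": [0, 0, 0], "twist": [0, 0, 0], "claw": 0.008}, {"travel": [0, 0, -0.01], "twist": [0, 0, 0], "claw": 0.008}, {"travel": [0, 0, -0.025], "twist": [0, 0, 0], "claw": 0.008}, {"travel": [0, 0, -0.045], "twist": [0, 0, 0], "claw": 0.008}, {"travel": [0, 0, -0.07], "twist": [0, 0, 0], "claw": 0.008}, {"travel": [0, 0, -0.095], "twist": [0, 0, 0], "claw": 0.008}, {"travel": [0, 0, -0.12], "twist": [0, 0, 0], "claw": 0.008}, {"travel": [0, 0, -0.135], "twist": [0, 0, 0], "claw": 0.008}, {"travel": [0, 0, -0.135], "twist": [0, 0, 0], "claw": 0.008}])

```text
clock: 12.5
position: [0.534, -0.1969, 0.2152]
tool_rot: [3.138, 0.002, 1.785]
force: [0.6, -0.9, -4.1]
grip_width: 0.013
```

```bash
python3 -c "
from h import *
plan(.5922,.1895,.21,1.685)"
```

```text
travel [0.3652, 0.1391, 0.0052] twist [0.21, 0.08, 5.74] dist 0.391
pos [ 0.534  -0.1969  0.2152] rot [3.1379e+00 1.6000e-03 1.7852e+00] q [-0.089  0.491  0.477  1.79  -0.275  0.923  0.721] F [ 0.6 -0.9 -4.1] w 0.013 t 12.5
```

>>> apply_moves(commands=[{"travel": [0.01, 0.004, 0], "twist": [0, 0, 0.3], "claw": 0.008}, {"travel": [0.035, 0.013, 0], "twist": [0, 0, 1], "claw": 0.008}, {"travel": [0.07, 0.027, 0.001], "twist": [0, 0, 1.5], "claw": 0.008}, {"travel": [0.115, 0.044, 0.002], "twist": [0, 0, 2], "claw": 0.008}, {"travel": [0.16, 0.061, 0.003], "twist": [0, 0, 2.5], "claw": 0.008}, {"travel": [0.205, 0.078, 0.004], "twist": [0, 0, 3.5], "claw": 0.008}, {"travel": [0.25, 0.095, 0.005], "twist": [0, 0, 4.5], "claw": 0.008}, {"travel": [0.295, 0.112, 0.005], "twist": [0, 0, 5], "claw": 0.008}, {"travel": [0.335, 0.127, 0.005], "twist": [0, 0, 5.5], "claw": 0.008}, {"travel": [0.365, 0.139, 0.005], "twist": [0, 0, 5.7], "claw": 0.008}])

```text
clock: 13.5
position: [0.5901, 0.1938, 0.206]
tool_rot: [-3.14, -0.0, 1.688]
force: [0.6, 0.4, -3.0]
grip_width: 0.0134
```

>>> apply_moves(commands=[{"travel": [0, 0, 0], "twist": [0, 0, 0], "claw": 0.008}, {"travel": [0, 0, 0], "twist": [0, 0, 0], "claw": 0.008}, {"travel": [0, 0, 0], "twist": [0, 0, 0], "claw": 0.008}])

```text
clock: 13.8
position: [0.5908, 0.1889, 0.2067]
tool_rot: [-3.14, 0.001, 1.685]
force: [0.8, -0.8, -3.0]
grip_width: 0.0129
```

```bash
python3 -c "
from h import *
plan(.5922,.1895,.115,1.685)"
```

```text
travel [0.0005, 0.0016, 0.0917] twist [-0.06, 0.04, 0.0] dist 0.092
pos [0.5908 0.1889 0.2067] rot [-3.1405e+00  7.0000e-04  1.6850e+00] q [-0.713  0.585  0.466  1.656 -0.304  0.975 -0.027] F [ 0.8 -0.8 -3. ] w 0.0129 t 13.8
```

>>> apply_moves(commands=[{"travel": [0, 0.0015, 0.01], "twist": [0, 0, 0], "claw": 0.008}, {"travel": [0, 0.0015, 0.025], "twist": [0, 0, 0], "claw": 0.008}, {"travel": [0, 0.0015, 0.045], "twist": [0, 0, 0], "claw": 0.008}, {"travel": [0, 0.0015, 0.065], "twist": [0, 0, 0], "claw": 0.008}, {"travel": [0, 0.0015, 0.08], "twist": [0, 0, 0], "claw": 0.008}, {"travel": [0, 0.0015, 0.09], "twist": [0, 0, 0], "claw": 0.008}, {"travel": [0, 0.0015, 0.092], "twist": [0, 0, 0], "claw": 0.008}, {"travel": [0, 0.0015, 0.092], "twist": [0, 0, 0], "claw": 0.008}, {"travel": [0, 0.0015, 0.092], "twist": [0, 0, 0], "claw": 0.008}])

```text
clock: 14.7
position: [0.5931, 0.19, 0.116]
tool_rot: [3.141, -0.0, 1.686]
force: [-0.1, 0.3, -2.8]
grip_width: 0.0131
```

```bash
python3 -c "
from h import *
plan(.5922,.1895,.079,1.685)
d=snap('wrist','pics/w8.png')"
```

```text
travel [-0.0004, -0.001, 0.037] twist [0.06, -0.02, 0.06] dist 0.037
pos [0.5931 0.19   0.116 ] rot [ 3.1406e+00 -3.0000e-04  1.6860e+00] q [-0.674  0.697  0.409  1.717 -0.363  0.802  0.021] F [-0.1  0.3 -2.8] w 0.0131 t 14.7
```

View pics/w8.png

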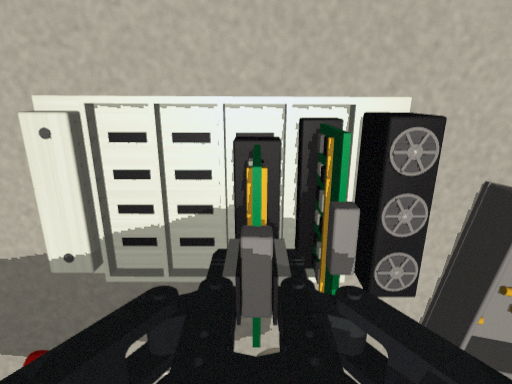

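>>> apply_moves(commands=[{"travel": [0, -0.001, 0.01], "twist": [0, 0, 0], "claw": 0.008}, {"travel": [0, -0.001, 0.02], "twist": [0, 0, 0], "claw": 0.008}, {"travel": [0, -0.001, 0.029], "twist": [0, 0, 0], "claw": 0.008}, {"travel": [0, -0.001, 0.034], "twist": [0, 0, 0], "claw": 0.008}, {"travel": [0, -0.001, 0.036], "twist": [0, 0, 0], "claw": 0.008}, {"travel": [0, -0.001, 0.037], "twist": [0, 0, 0], "claw": 0.008}, {"travel": [0, -0.001, 0.038], "twist": [0, 0, 0], "claw": 0.008}, {"travel": [0, -0.001, 0.039], "twist": [0, 0, 0], "claw": 0.008}, {"travel": [0, -0.001, 0.039], "twist": [0, 0, 0], "claw": 0.008}])

```text
clock: 15.65
position: [0.5925, 0.1898, 0.0784]
tool_rot: [3.14, -0.001, 1.686]
force: [-8.1, -2.2, 28.5]
grip_width: 0.013
```

>>> apply_moves(commands=[{"travel": [0, 0, -0.001], "twist": [0, 0, 0], "claw": 0.012}, {"travel": [0, 0, -0.001], "twist": [0, 0, 0], "claw": 0.022}, {"travel": [0, 0, -0.001], "twist": [0, 0, 0], "claw": 0.034}, {"travel": [0, 0, -0.001], "twist": [0, 0, 0], "claw": 0.034}, {"travel": [0, 0, -0.01], "twist": [0, 0, 0], "claw": 0.034}, {"travel": [0, 0, -0.03], "twist": [0, 0, 0], "claw": 0.034}, {"travel": [0, 0, -0.06], "twist": [0, 0, 0], "claw": 0.034}, {"travel": [0, 0, -0.09], "twist": [0, 0, 0], "claw": 0.034}, {"travel": [0, 0, -0.12], "twist": [0, 0, 0], "claw": 0.034}, {"travel": [0, 0, -0.12], "twist": [0, 0, 0], "claw": 0.034}])

```text
clock: 16.65
position: [0.5935, 0.19, 0.2007]
tool_rot: [3.136, -0.002, 1.686]
force: [0.4, -0.3, -0.9]
grip_width: 0.0339
```

```bash
python3 -c "
from h import *
plan(.4345,-.211,.16,1.786)
d=snap('wrist','pics/w9.png')"
```

```text
travel [-0.3802, -0.2042, 0.0389] twist [0.33, -0.08, -5.75] dist 0.433
pos [0.5935 0.19   0.2007] rot [ 3.1359e+00 -1.6000e-03  1.6857e+00] q [-0.711  0.593  0.464  1.659 -0.312  0.957 -0.021] F [ 0.4 -0.3 -0.9] w 0.0339 t 16.65
```

View pics/w9.png

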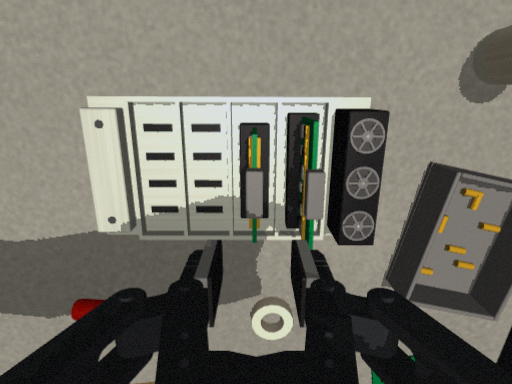

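Both boards stand in place. Next, board78.

>>> apply_moves(commands=[{"travel": [-0.02, -0.011, 0], "twist": [0, 0, -0.5], "claw": 0.036}, {"travel": [-0.06, -0.032, 0], "twist": [0, 0, -1], "claw": 0.036}, {"travel": [-0.1, -0.054, 0], "twist": [0, 0, -2], "claw": 0.036}, {"travel": [-0.14, -0.075, 0], "twist": [0, 0, -3], "claw": 0.036}, {"travel": [-0.18, -0.097, 0], "twist": [0, 0, -4], "claw": 0.036}, {"travel": [-0.22, -0.118, 0.01], "twist": [0, 0, -5], "claw": 0.036}, {"travel": [-0.26, -0.14, 0.02], "twist": [0, 0, -5.8], "claw": 0.036}, {"travel": [-0.3, -0.161, 0.03], "twist": [0, 0, -5.8], "claw": 0.036}, {"travel": [-0.34, -0.183, 0.035], "twist": [0, 0, -5.8], "claw": 0.036}, {"travel": [-0.37, -0.199, 0.036], "twist": [0, 0, -5.8], "claw": 0.036}])

```text
clock: 17.7
position: [0.4345, -0.2028, 0.1594]
tool_rot: [-3.14, -0.0, 1.786]
force: [0.0, 0.3, -0.6]
grip_width: 0.0358
```

>>> apply_moves(commands=[{"travel": [-0.01, -0.005, 0], "twist": [0, 0, 0], "claw": 0.036}, {"travel": [-0.01, -0.005, 0], "twist": [0, 0, 0], "claw": 0.036}, {"travel": [-0.01, -0.005, 0], "twist": [0, 0, 0], "claw": 0.036}])

```text
clock: 18.0
position: [0.4341, -0.2106, 0.16]
tool_rot: [-3.141, -0.001, 1.788]
force: [1.0, 1.1, 0.2]
grip_width: 0.0361
```

```bash
python3 -c "
from h import *
d=snap('wrist','pics/w10.png'); f=d['frame']; cv2.imwrite('pics/w10b.png',cv2.resize(f,(768,576),interpolation=cv2.INTER_CUBIC))
plan(.4345,-.211,.077,1.786)"
```

```text
travel [-0.0008, 0.0, 0.0831] twist [-0.01, -0.03, 0.15] dist 0.083
pos [ 0.4343 -0.2103  0.1601] rot [-3.1414e+00 -5.0000e-04  1.7887e+00] q [-0.02   0.439  0.455  2.053 -0.29   0.711  0.838] F [-0.1 -0.2 -0.9] w 0.0359 t 18.05
```

View pics/w10b.png

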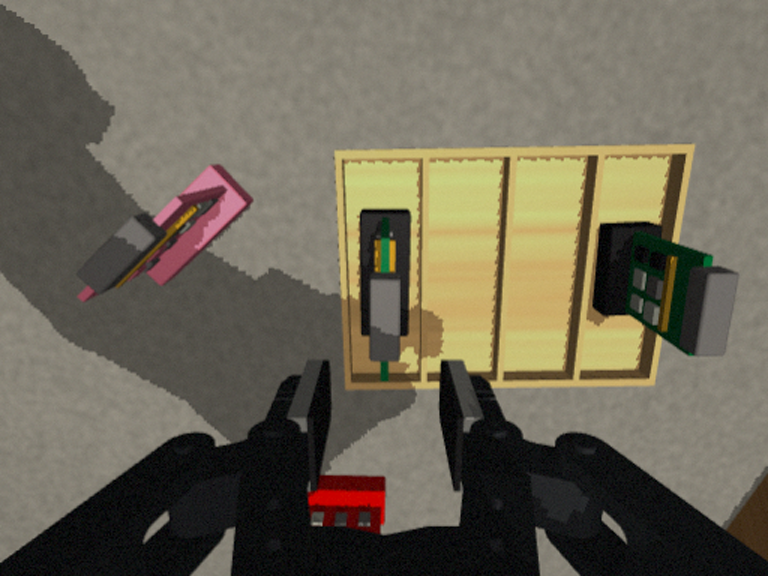

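>>> apply_moves(commands=[{"travel": [-0.001, 0, 0.02], "twist": [0, 0, 0], "claw": 0.036}, {"travel": [-0.001, 0, 0.045], "twist": [0, 0, 0], "claw": 0.036}, {"travel": [-0.001, 0, 0.065], "twist": [0, 0, 0], "claw": 0.036}, {"travel": [-0.001, 0, 0.082], "twist": [0, 0, 0], "claw": 0.036}, {"travel": [-0.001, 0, 0.082], "twist": [0, 0, 0], "claw": 0.036}, {"travel": [-0.001, 0, 0.082], "twist": [0, 0, 0], "claw": 0.03}, {"travel": [-0.001, 0, 0.082], "twist": [0, 0, 0], "claw": 0.008}, {"travel": [-0.001, 0, 0.082], "twist": [0, 0, 0], "claw": 0.008}, {"travel": [-0.001, 0, 0.082], "twist": [0, 0, 0], "claw": 0.008}, {"travel": [-0.001, 0, 0.082], "twist": [0, 0, 0], "claw": 0.008}], force=50)

```text
clock: 19.05
position: [0.4346, -0.2123, 0.0793]
tool_rot: [3.14, 0.0, 1.788]
force: [-2.2, 2.4, 5.8]
grip_width: 0.0126
```

>>> apply_moves(commands=[{"travel": [0, 0, 0], "twist": [0, 0, 0], "claw": 0.008}, {"travel": [0, 0, 0], "twist": [0, 0, 0], "claw": 0.008}, {"travel": [0, 0, -0.01], "twist": [0, 0, 0], "claw": 0.008}, {"travel": [0, 0, -0.025], "twist": [0, 0, 0], "claw": 0.008}, {"travel": [0, 0, -0.045], "twist": [0, 0, 0], "claw": 0.008}, {"travel": [0, 0, -0.07], "twist": [0, 0, 0], "claw": 0.008}, {"travel": [0, 0, -0.095], "twist": [0, 0, 0], "claw": 0.008}, {"travel": [0, 0, -0.12], "twist": [0, 0, 0], "claw": 0.008}, {"travel": [0, 0, -0.135], "twist": [0, 0, 0], "claw": 0.008}, {"travel": [0, 0, -0.135], "twist": [0, 0, 0], "claw": 0.008}])

```text
clock: 20.05
position: [0.4349, -0.2127, 0.2157]
tool_rot: [3.138, 0.001, 1.787]
force: [0.4, 0.1, -3.4]
grip_width: 0.0129
```

```bash
python3 -c "
from h import *
plan(.5427,.184,.21,1.685)"
```

```text
travel [0.3643, 0.1905, 0.0058] twist [0.21, 0.07, 5.86] dist 0.411
pos [ 0.4349 -0.2127  0.2157] rot [3.1381e+00 1.4000e-03 1.7873e+00] q [-0.068  0.354  0.511  2.001 -0.231  0.839  0.789] F [ 0.4  0.1 -3.4] w 0.0129 t 20.05
```

>>> apply_moves(commands=[{"travel": [0.01, 0.005, 0], "twist": [0, 0, 0.3], "claw": 0.008}, {"travel": [0.035, 0.018, 0], "twist": [0, 0, 1], "claw": 0.008}, {"travel": [0.075, 0.039, 0.001], "twist": [0, 0, 1.5], "claw": 0.008}, {"travel": [0.115, 0.06, 0.002], "twist": [0, 0, 2], "claw": 0.008}, {"travel": [0.155, 0.081, 0.003], "twist": [0, 0, 2.5], "claw": 0.008}, {"travel": [0.2, 0.105, 0.004], "twist": [0, 0, 3.5], "claw": 0.008}, {"travel": [0.245, 0.128, 0.005], "twist": [0, 0, 4.5], "claw": 0.008}, {"travel": [0.29, 0.152, 0.005], "twist": [0, 0, 5], "claw": 0.008}, {"travel": [0.33, 0.173, 0.005], "twist": [0, 0, 5.5], "claw": 0.008}, {"travel": [0.3645, 0.1905, 0.005], "twist": [0, 0, 5.9], "claw": 0.008}])

```text
clock: 21.05
position: [0.5416, 0.1875, 0.2076]
tool_rot: [-3.141, -0.0, 1.686]
force: [1.0, -1.2, -1.6]
grip_width: 0.013
```

>>> apply_moves(commands=[{"travel": [0, 0, 0], "twist": [0, 0, 0], "claw": 0.008}, {"travel": [0, 0, 0], "twist": [0, 0, 0], "claw": 0.008}, {"travel": [0, 0, 0], "twist": [0, 0, 0], "claw": 0.008}, {"travel": [0, 0, 0], "twist": [0, 0, 0], "claw": 0.008}])

```text
clock: 21.45
position: [0.5418, 0.1833, 0.2083]
tool_rot: [-3.141, 0.0, 1.683]
force: [0.5, -0.4, -3.0]
grip_width: 0.0131
```

```bash
python3 -c "
from h import *
plan(.5427,.184,.115,1.685)"
```

```text
travel [0.0006, 0.001, 0.0933] twist [-0.01, 0.01, -0.14] dist 0.093
pos [0.5418 0.1833 0.2083] rot [-3.1414e+00  2.0000e-04  1.6826e+00] q [-0.743  0.5    0.443  1.785 -0.262  0.915 -0.075] F [ 0.5 -0.4 -3. ] w 0.0131 t 21.45
```

>>> apply_moves(commands=[{"travel": [0.0005, 0.001, 0.01], "twist": [0, 0, 0], "claw": 0.008}, {"travel": [0.0005, 0.001, 0.025], "twist": [0, 0, 0], "claw": 0.008}, {"travel": [0.0005, 0.001, 0.045], "twist": [0, 0, 0], "claw": 0.008}, {"travel": [0.0005, 0.001, 0.065], "twist": [0, 0, 0], "claw": 0.008}, {"travel": [0.0005, 0.001, 0.08], "twist": [0, 0, 0], "claw": 0.008}, {"travel": [0.0005, 0.001, 0.09], "twist": [0, 0, 0], "claw": 0.008}, {"travel": [0.0005, 0.001, 0.093], "twist": [0, 0, 0], "claw": 0.008}, {"travel": [0.0005, 0.001, 0.093], "twist": [0, 0, 0], "claw": 0.008}, {"travel": [0.0005, 0.001, 0.093], "twist": [0, 0, 0], "claw": 0.008}])

```text
clock: 22.35
position: [0.5431, 0.1851, 0.1158]
tool_rot: [3.141, -0.0, 1.684]
force: [0.8, 0.4, -2.8]
grip_width: 0.013
```

```bash
python3 -c "
from h import *
plan(.5427,.184,.079,1.685)
d=snap('wrist','pics/w11.png')"
```

```text
travel [-0.001, -0.0006, 0.0368] twist [0.04, -0.01, -0.05] dist 0.037
pos [0.5431 0.1851 0.1158] rot [ 3.1408e+00 -2.0000e-04  1.6841e+00] q [-0.696  0.625  0.379  1.851 -0.332  0.727 -0.019] F [ 0.8  0.4 -2.8] w 0.013 t 22.35
```

View pics/w11.png

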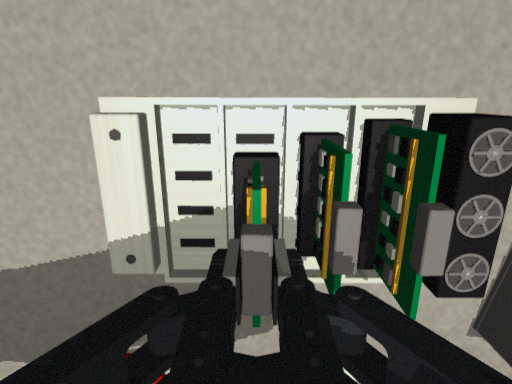

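>>> apply_moves(commands=[{"travel": [-0.001, -0.0005, 0.01], "twist": [0, 0, 0], "claw": 0.008}, {"travel": [-0.001, -0.0005, 0.02], "twist": [0, 0, 0], "claw": 0.008}, {"travel": [-0.001, -0.0005, 0.029], "twist": [0, 0, 0], "claw": 0.008}, {"travel": [-0.001, -0.0005, 0.033], "twist": [0, 0, 0], "claw": 0.008}, {"travel": [-0.001, -0.0005, 0.035], "twist": [0, 0, 0], "claw": 0.008}, {"travel": [-0.001, -0.0005, 0.036], "twist": [0, 0, 0], "claw": 0.008}, {"travel": [-0.001, -0.0005, 0.037], "twist": [0, 0, 0], "claw": 0.008}, {"travel": [-0.001, -0.0005, 0.0375], "twist": [0, 0, 0], "claw": 0.008}, {"travel": [-0.001, -0.0005, 0.0375], "twist": [0, 0, 0], "claw": 0.008}])

```text
clock: 23.3
position: [0.543, 0.184, 0.0793]
tool_rot: [3.14, -0.001, 1.684]
force: [-5.9, -2.6, 23.3]
grip_width: 0.0128
```

>>> apply_moves(commands=[{"travel": [0, 0, -0.001], "twist": [0, 0, 0], "claw": 0.012}, {"travel": [0, 0, -0.001], "twist": [0, 0, 0], "claw": 0.022}, {"travel": [0, 0, -0.001], "twist": [0, 0, 0], "claw": 0.034}, {"travel": [0, 0, -0.001], "twist": [0, 0, 0], "claw": 0.034}, {"travel": [0, 0, -0.01], "twist": [0, 0, 0], "claw": 0.034}, {"travel": [0, 0, -0.03], "twist": [0, 0, 0], "claw": 0.034}, {"travel": [0, 0, -0.06], "twist": [0, 0, 0], "claw": 0.034}, {"travel": [0, 0, -0.09], "twist": [0, 0, 0], "claw": 0.034}, {"travel": [0, 0, -0.12], "twist": [0, 0, 0], "claw": 0.034}, {"travel": [0, 0, -0.12], "twist": [0, 0, 0], "claw": 0.034}])

```text
clock: 24.3
position: [0.5441, 0.1844, 0.2019]
tool_rot: [3.136, -0.002, 1.684]
force: [1.2, -0.2, -0.1]
grip_width: 0.0338
```

```bash
python3 -c "
from h import *
plan(.5785,-.1755,.16,1.835)
d=snap('wrist','pics/w12.png')"
```

```text
travel [-0.3615, -0.0066, 0.0412] twist [0.31, -0.09, -8.66] dist 0.364
pos [0.5441 0.1844 0.2019] rot [ 3.1363e+00 -2.0000e-03  1.6839e+00] q [-0.741  0.51   0.441  1.789 -0.271  0.897 -0.067] F [ 1.2 -0.2 -0.1] w 0.0338 t 24.3
```

View pics/w12.png

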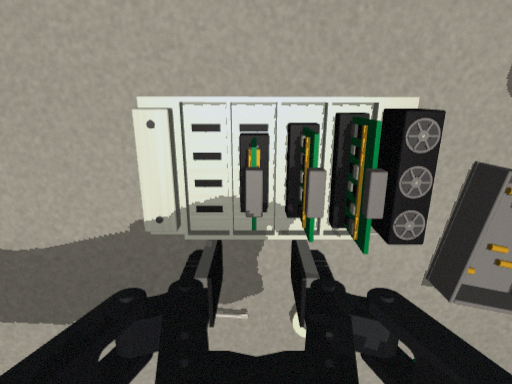

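Three boards placed well. Now board56.

>>> apply_moves(commands=[{"travel": [-0.02, 0, 0], "twist": [0, 0, -0.5], "claw": 0.036}, {"travel": [-0.06, -0.001, 0], "twist": [0, 0, -1.5], "claw": 0.036}, {"travel": [-0.1, -0.002, 0], "twist": [0, 0, -2.5], "claw": 0.036}, {"travel": [-0.14, -0.003, 0], "twist": [0, 0, -4], "claw": 0.036}, {"travel": [-0.18, -0.003, 0], "twist": [0, 0, -5.5], "claw": 0.036}, {"travel": [-0.22, -0.004, 0.01], "twist": [0, 0, -7], "claw": 0.036}, {"travel": [-0.26, -0.005, 0.02], "twist": [0, 0, -8], "claw": 0.036}, {"travel": [-0.3, -0.006, 0.03], "twist": [0, 0, -8.6], "claw": 0.036}, {"travel": [-0.335, -0.006, 0.038], "twist": [0, 0, -8.6], "claw": 0.036}, {"travel": [-0.36, -0.0065, 0.04], "twist": [0, 0, -8.6], "claw": 0.036}])

```text
clock: 25.35
position: [0.5757, -0.1769, 0.1562]
tool_rot: [-3.139, -0.0, 1.832]
force: [-0.4, 0.2, 0.5]
grip_width: 0.0362
```

>>> apply_moves(commands=[{"travel": [0, 0, 0], "twist": [0, 0, 0], "claw": 0.036}, {"travel": [0, 0, 0], "twist": [0, 0, 0], "claw": 0.036}, {"travel": [0, 0, 0], "twist": [0, 0, 0], "claw": 0.036}])

```text
clock: 25.65
position: [0.5767, -0.1733, 0.1575]
tool_rot: [-3.141, -0.001, 1.835]
force: [0.4, 0.5, -0.1]
grip_width: 0.0359
```

```bash
python3 -c "
from h import *
d=snap('wrist','pics/w13.png'); f=d['frame']; cv2.imwrite('pics/w13b.png',cv2.resize(f,(768,576),interpolation=cv2.INTER_CUBIC))
plan(.5785,-.1755,.078,1.835)"
```

```text
travel [-0.0028, 0.0011, 0.0797] twist [-0.01, -0.04, 0.04] dist 0.08
pos [ 0.5768 -0.1731  0.1577] rot [-3.1414e+00 -6.0000e-04  1.8357e+00] q [-0.067  0.605  0.385  1.745 -0.289  0.848  0.713] F [ 0.3 -0.5 -0.1] w 0.0358 t 25.7
```

View pics/w13b.png

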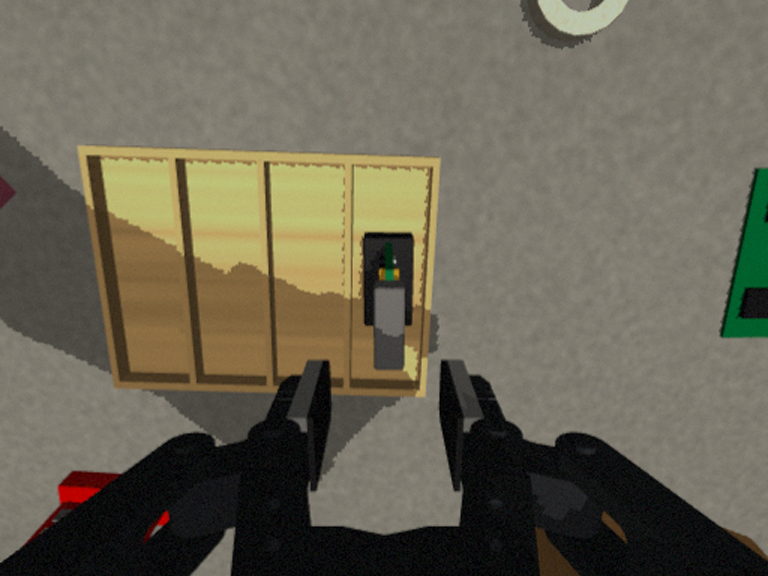

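>>> apply_moves(commands=[{"travel": [-0.001, 0.001, 0.02], "twist": [0, 0, 0], "claw": 0.036}, {"travel": [-0.002, 0.001, 0.045], "twist": [0, 0, 0], "claw": 0.036}, {"travel": [-0.002, 0.001, 0.065], "twist": [0, 0, 0], "claw": 0.036}, {"travel": [-0.002, 0.001, 0.08], "twist": [0, 0, 0], "claw": 0.036}, {"travel": [-0.002, 0.001, 0.08], "twist": [0, 0, 0], "claw": 0.036}, {"travel": [-0.002, 0.001, 0.08], "twist": [0, 0, 0], "claw": 0.03}, {"travel": [-0.002, 0.001, 0.08], "twist": [0, 0, 0], "claw": 0.008}, {"travel": [-0.002, 0.001, 0.08], "twist": [0, 0, 0], "claw": 0.008}, {"travel": [-0.002, 0.001, 0.08], "twist": [0, 0, 0], "claw": 0.008}, {"travel": [-0.002, 0.001, 0.08], "twist": [0, 0, 0], "claw": 0.008}], force=50)

```text
clock: 26.7
position: [0.579, -0.1761, 0.0789]
tool_rot: [3.14, 0.001, 1.834]
force: [-0.0, 0.8, 7.0]
grip_width: 0.013
```

>>> apply_moves(commands=[{"travel": [0, 0, 0], "twist": [0, 0, 0], "claw": 0.008}, {"travel": [0, 0, 0], "twist": [0, 0, 0], "claw": 0.008}, {"travel": [0, 0, -0.01], "twist": [0, 0, 0], "claw": 0.008}, {"travel": [0, 0, -0.025], "twist": [0, 0, 0], "claw": 0.008}, {"travel": [0, 0, -0.045], "twist": [0, 0, 0], "claw": 0.008}, {"travel": [0, 0, -0.07], "twist": [0, 0, 0], "claw": 0.008}, {"travel": [0, 0, -0.095], "twist": [0, 0, 0], "claw": 0.008}, {"travel": [0, 0, -0.12], "twist": [0, 0, 0], "claw": 0.008}, {"travel": [0, 0, -0.14], "twist": [0, 0, 0], "claw": 0.008}, {"travel": [0, 0, -0.14], "twist": [0, 0, 0], "claw": 0.008}])

```text
clock: 27.7
position: [0.5792, -0.1766, 0.2216]
tool_rot: [3.137, 0.002, 1.834]
force: [-0.5, 0.3, -2.7]
grip_width: 0.0125
```

```bash
python3 -c "
from h import *
plan(.493,.178,.215,1.685)"
```

```text
travel [0.3649, 0.009, 0.0059] twist [0.26, 0.1, 8.54] dist 0.365
pos [ 0.5792 -0.1766  0.2216] rot [3.1373e+00 2.0000e-03 1.8340e+00] q [-0.088  0.533  0.421  1.685 -0.254  0.973  0.687] F [-0.5  0.3 -2.7] w 0.0125 t 27.7
```

>>> apply_moves(commands=[{"travel": [0.01, 0, 0], "twist": [0, 0, 0.3], "claw": 0.008}, {"travel": [0.035, 0.001, 0], "twist": [0, 0, 1], "claw": 0.008}, {"travel": [0.07, 0.002, 0.001], "twist": [0, 0, 2], "claw": 0.008}, {"travel": [0.115, 0.003, 0.002], "twist": [0, 0, 3], "claw": 0.008}, {"travel": [0.16, 0.004, 0.003], "twist": [0, 0, 4], "claw": 0.008}, {"travel": [0.205, 0.005, 0.004], "twist": [0, 0, 5.5], "claw": 0.008}, {"travel": [0.25, 0.006, 0.005], "twist": [0, 0, 6.5], "claw": 0.008}, {"travel": [0.295, 0.007, 0.005], "twist": [0, 0, 7.5], "claw": 0.008}, {"travel": [0.335, 0.008, 0.005], "twist": [0, 0, 8.3], "claw": 0.008}, {"travel": [0.365, 0.009, 0.005], "twist": [0, 0, 8.5], "claw": 0.008}])

```text
clock: 28.7
position: [0.4897, 0.1816, 0.212]
tool_rot: [-3.14, -0.0, 1.688]
force: [1.0, -0.2, -0.5]
grip_width: 0.013
```

>>> apply_moves(commands=[{"travel": [0, 0, 0], "twist": [0, 0, 0], "claw": 0.008}, {"travel": [0, 0, 0], "twist": [0, 0, 0], "claw": 0.008}, {"travel": [0, 0, 0], "twist": [0, 0, 0], "claw": 0.008}, {"travel": [0, 0, 0], "twist": [0, 0, 0], "claw": 0.008}])

```text
clock: 29.1
position: [0.4918, 0.1777, 0.2127]
tool_rot: [-3.141, 0.0, 1.685]
force: [0.3, -0.7, -1.7]
grip_width: 0.0133
```

```bash
python3 -c "
from h import *
plan(.493,.178,.115,1.685)"
```

```text
travel [0.0002, 0.0012, 0.0977] twist [-0.02, 0.02, -0.03] dist 0.098
pos [0.4918 0.1777 0.2127] rot [-3.1413e+00  3.0000e-04  1.6845e+00] q [-0.785  0.413  0.431  1.904 -0.221  0.871 -0.129] F [ 0.3 -0.7 -1.7] w 0.0133 t 29.1
```

>>> apply_moves(commands=[{"travel": [0, 0.001, 0.01], "twist": [0, 0, 0], "claw": 0.008}, {"travel": [0, 0.001, 0.025], "twist": [0, 0, 0], "claw": 0.008}, {"travel": [0, 0.001, 0.045], "twist": [0, 0, 0], "claw": 0.008}, {"travel": [0, 0.001, 0.065], "twist": [0, 0, 0], "claw": 0.008}, {"travel": [0, 0.001, 0.085], "twist": [0, 0, 0], "claw": 0.008}, {"travel": [0, 0.001, 0.095], "twist": [0, 0, 0], "claw": 0.008}, {"travel": [0, 0.001, 0.098], "twist": [0, 0, 0], "claw": 0.008}, {"travel": [0, 0.001, 0.098], "twist": [0, 0, 0], "claw": 0.008}, {"travel": [0, 0.001, 0.098], "twist": [0, 0, 0], "claw": 0.008}])

```text
clock: 30.0
position: [0.4932, 0.1788, 0.1154]
tool_rot: [3.141, -0.0, 1.686]
force: [-0.4, -1.4, -1.4]
grip_width: 0.013
```

```bash
python3 -c "
from h import *
plan(.493,.178,.079,1.685)
d=snap('wrist','pics/w14.png')"
```

```text
travel [-0.0008, -0.0003, 0.0364] twist [0.05, -0.02, 0.05] dist 0.036
pos [0.4932 0.1788 0.1154] rot [ 3.1407e+00 -3.0000e-04  1.6858e+00] q [-0.722  0.558  0.357  1.978 -0.308  0.656 -0.054] F [-0.4 -1.4 -1.4] w 0.013 t 30.0
```

View pics/w14.png

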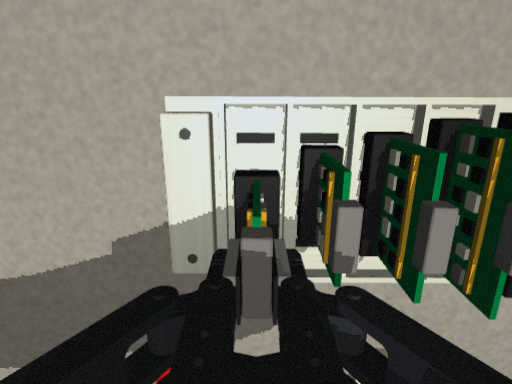

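>>> apply_moves(commands=[{"travel": [-0.001, 0, 0.01], "twist": [0, 0, 0], "claw": 0.008}, {"travel": [-0.001, 0, 0.02], "twist": [0, 0, 0], "claw": 0.008}, {"travel": [-0.001, 0, 0.029], "twist": [0, 0, 0], "claw": 0.008}, {"travel": [-0.001, 0, 0.033], "twist": [0, 0, 0], "claw": 0.008}, {"travel": [-0.001, 0, 0.034], "twist": [0, 0, 0], "claw": 0.008}, {"travel": [-0.001, 0, 0.035], "twist": [0, 0, 0], "claw": 0.008}, {"travel": [-0.001, 0, 0.036], "twist": [0, 0, 0], "claw": 0.008}, {"travel": [-0.001, 0, 0.0365], "twist": [0, 0, 0], "claw": 0.008}, {"travel": [-0.001, 0, 0.037], "twist": [0, 0, 0], "claw": 0.008}])

```text
clock: 30.95
position: [0.4935, 0.178, 0.0788]
tool_rot: [3.14, -0.001, 1.686]
force: [-5.0, -1.6, 27.5]
grip_width: 0.013
```

>>> apply_moves(commands=[{"travel": [0, 0, -0.001], "twist": [0, 0, 0], "claw": 0.012}, {"travel": [0, 0, -0.001], "twist": [0, 0, 0], "claw": 0.022}, {"travel": [0, 0, -0.001], "twist": [0, 0, 0], "claw": 0.034}, {"travel": [0, 0, -0.001], "twist": [0, 0, 0], "claw": 0.034}, {"travel": [0, 0, -0.01], "twist": [0, 0, 0], "claw": 0.034}, {"travel": [0, 0, -0.03], "twist": [0, 0, 0], "claw": 0.034}, {"travel": [0, 0, -0.06], "twist": [0, 0, 0], "claw": 0.034}, {"travel": [0, 0, -0.09], "twist": [0, 0, 0], "claw": 0.034}, {"travel": [0, 0, -0.12], "twist": [0, 0, 0], "claw": 0.034}, {"travel": [0, 0, -0.15], "twist": [0, 0, 0], "claw": 0.034}])

```text
clock: 31.95
position: [0.4928, 0.1776, 0.2297]
tool_rot: [3.141, -0.0, 1.686]
force: [0.3, 0.3, -0.0]
grip_width: 0.0339
```

>>> apply_moves(commands=[{"travel": [0, 0.03, 0], "twist": [0, 0, 0], "claw": 0.034}, {"travel": [0, 0.06, -0.01], "twist": [0, 0, 0], "claw": 0.034}, {"travel": [0, 0.08, -0.02], "twist": [0, 0, 0], "claw": 0.034}, {"travel": [0, 0.08, -0.02], "twist": [0, 0, 0], "claw": 0.034}, {"travel": [0, 0.08, -0.02], "twist": [0, 0, 0], "claw": 0.034}, {"travel": [0, 0.08, -0.02], "twist": [0, 0, 0], "claw": 0.034}])

```text
clock: 32.55
position: [0.5715, 0.1869, 0.2477]
tool_rot: [-3.141, 0.0, 1.686]
force: [-0.9, 0.6, 0.0]
grip_width: 0.0337
```

```bash
python3 -c "
from h import *
d=snap('wrist','pics/w15.png');f=d['frame']; cv2.imwrite('pics/w15b.png',cv2.resize(f[40:280,90:410],None,fx=2.4,fy=2.4,interpolation=cv2.INTER_CUBIC))
d=snap('side','pics/s4.png'); f=d['frame'][60:190,180:360]; cv2.imwrite('pics/s4b.png',cv2.resize(f,None,fx=4,fy=4,interpolation=cv2.INTER_CUBIC))
print(bot.observe()['clock'],bot.observe()['force'])"
```

```text
32.65 [-0.02430045  0.0865306  -0.88466051]
```

View pics/w15b.png

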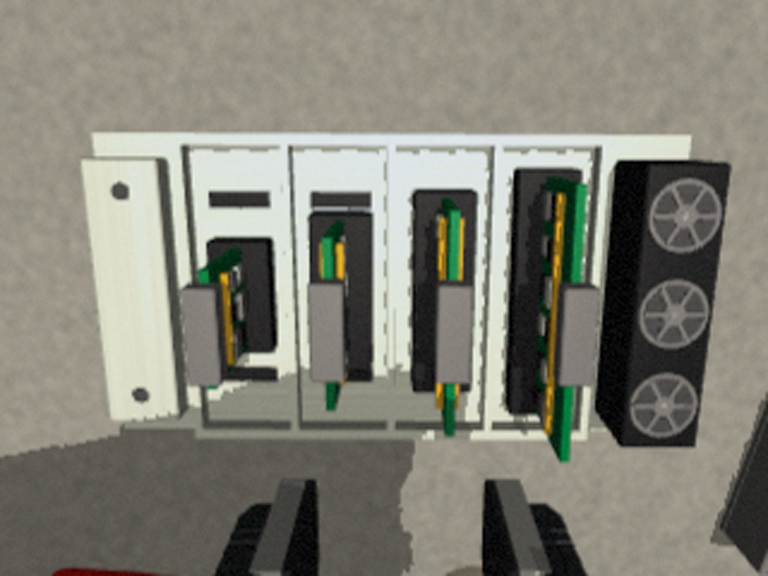

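View pics/s4b.png

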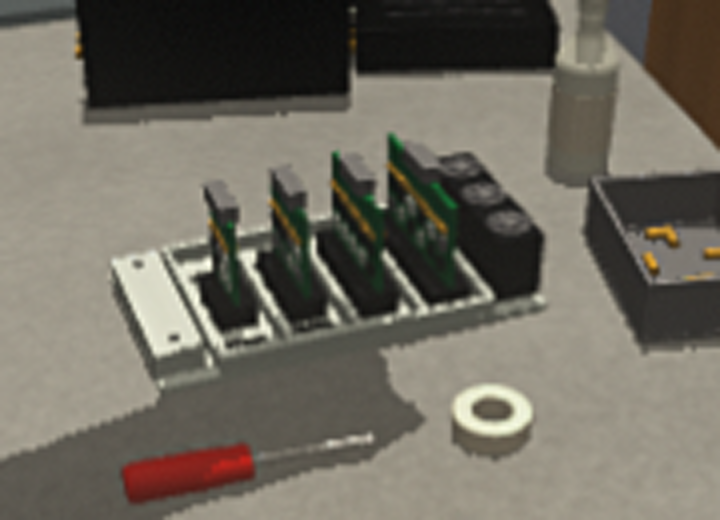

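```bash
cat > fc.py <<'E'
from fit import *
W=load('pics/w15.pkl'); u=lambda p:un(p,90,40,2.4); z=.02
O=[((187,147),(-.098,.071,z)),((280,148),(-.052,.071,z)),((290,147),(-.048,.071,z)),((388,148),(0,.071,z)),((601,148),(.098,.071,z)),((197,436),(-.102,-.076,z)),((588,438),(.102,-.076,z))]
q,e=fit([(W,u(p),l) for p,l in O],[.567,.186,.12]); print(q.round(4),e.tolist())
B={56:[(183,286),(221,286),(222,384),(190,384)],78:[(309,283),(341,282),(343,381),(312,380)],100:[(440,284),(473,284),(470,383),(437,383)],122:[(562,287),(600,286),(594,384),(558,385)]}
L=[(-.007,.02,.101),(.007,.02,.101),(.007,-.02,.101),(-.007,-.02,.101)]
F={56:[(207,239),(273,238)],78:[(309,213),(373,212)],100:[(413,190),(476,189)],122:[(513,169),(582,170)]}
c,s=np.cos(q[2]),np.sin(q[2])
for b,cc in B.items():
    h=b/2000
    for nm,o in (('bar',[(W,u(p),l) for p,l in zip(cc,L)]),('foot',[(W,u(p),l) for p,l in zip(F[b],[(-.015,h,.024),(.015,h,.024)])])):
        p,e=fit(o,[.56,.186,.114]); d=p[:2]-q[:2]; print(b,nm,'rack x,y mm',((c*d[0]+s*d[1])*1e3).round(1),((-s*d[0]+c*d[1])*1e3).round(1),'dyaw',(p[2]-q[2]).round(3))
E
python3 fc.py
```

```text
[0.568  0.1867 0.1143] [[-2.4, -0.1], [0.0, -0.4], [-0.5, -0.0], [1.6, -0.4], [0.6, -0.3], [0.1, 1.8], [-0.1, 1.1]]
56 bar rack x,y mm -72.7 1.2 dyaw -0.031
56 foot rack x,y mm -72.0 1.2 dyaw 0.014
78 bar rack x,y mm -24.9 2.6 dyaw -0.002
78 foot rack x,y mm -23.4 2.4 dyaw 0.016
100 bar rack x,y mm 25.4 1.9 dyaw -0.006
100 foot rack x,y mm 25.4 2.1 dyaw 0.016
122 bar rack x,y mm 73.7 1.1 dyaw 0.023
122 foot rack x,y mm 71.6 0.2 dyaw -0.011
```

```bash
python3 -c "
from h import *
s=bot.observe();print(s['clock'],s['qd'].round(3)); print(bot.job_done())"
```

```text
32.65 [ 0.001  0.001 -0.    -0.003 -0.001  0.001  0.002]
the job is handed in; nothing more can be done
None
```

All four boards are in the rack, in order from the fan unit: 122, 100, 78, 56. I handed the job in at 32.65 s of the 117 s allowed. No verdict is reported.

My last wrist and side pictures, taken before handing in, gave these checks:
- **Position:** each board is within about 3.5 mm of its bay centre along the rack and within 3 mm across. The limits are 11 mm and 20 mm.
- **Squareness:** within about 0.03 rad of the rack, against a limit of 0.26 rad.
- **Uprightness:** bar and foot positions agree within about 2 mm over 77 mm of height, so tilt is about 0.03 rad or less, against 0.08 rad.
- **On the floor:** I lowered each board until contact showed, at 7 to 29 N, and released it there. I did not measure foot height directly. The tool height at release matched the height at pick-up within about 1 mm.
- **Clear of everything:** the gripper was raised above the rack and touching nothing. The red and pink look-alikes were not touched.

Nothing failed or disagreed beyond a few millimetres. The largest spread was 2 mm between the bar and foot readings of the 122 mm board.

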